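Roll the blank home under the hand and close the gate

ROBOT

A 7-joint arm with a two-finger parallel gripper is mounted at the origin on the work surface. World frame = base frame: x ahead of the robot, y to its left, z up, the work surface at z = 0. Lengths are in m, angles in degrees, forces in N, time in s.
With the tool pointing down it reaches from about 0.425 to 0.95 m from the base axis. Payload 16.7 kg.
Tool frame: the origin (TCP) lies at the very end of the fingers, on their centre line; the grasp point (between the pads) lies 19 mm behind it (hold_point_z is the distance from the TCP to the grasp point, in m); x points along the fingers, y is the direction in which the jaws open and shut, and the axes are right-handed (so a half turn about x gives the same grasp; the last joint's range is limited). The gripper opens to 94 mm and grips with 3 to 60 N. Pads are 16 mm wide; open, the fingers measure 119 mm over their backs; the gripper's body (75 mm by 177 mm) begins 78 mm behind the grasp point.
Start: joints at [67.752, 24.414, 4.234, 92.017, -1.954, 63.644, -3.845], TCP at [0.16, -0.656, 0.176] pointing down, gripper open.
Joint ranges: [-163.25, 163.25], [-28.42, 122.38], [-70.27, 78.77], [12.13, 141.07], [-58.53, 238.53], [9.26, 117.41], [-156.51, 156.51]. Speed limits (degrees/s): [108.29, 108.29, 136.94, 136.94, 172.46, 172.46, 172.46].

INTERFACE

Orientations are given as [roll, pitch, yaw] about the fixed x, y, z axes, in that order (R = Rz(yaw) Ry(pitch) Rx(roll)).
In Python, from bench import * gives the robot as it stands.
- The arm moves only by the tool send_rows, never from a script. Its argument "targets" is one flat list of numbers, 5 for each row, row after row: the closure, from -1 (fully open) to 1 (shut), so that 0 is half open, then the shift along the tool's x, y, z as a fraction of full scale, then the turn about the tool's x as a fraction of full scale. In form: [claw, tx, ty, tz, yaw, claw, tx, ty, tz, yaw, ...]. A call has exactly 10 rows; each row shifts and turns the pose as measured when the row begins, along the tool's axes as they then stand; what a row does not reach is not made up. Full scale, the value 1, is 200 mm for a shift and 90 degrees for a turn. A row lasts 1/12 s, in which the tool goes at most 41.7 mm and 7.16 degrees, less where a joint would pass 70% of its speed; a pose out of reach is approached as far as the arm can. A call with a number of a shift or a turn outside -1 to 1 is refused whole. A call with a gripper value outside its range is refused whole. The fingers move at their own pace and stop on an object; "newtons" is the grip in N (left out, the last holds). Time passes only in rows, so rows that do not move let the fingers close, or fill a call up. It gives the time, the measured TCP pose, the force and the opening at its end, in the units of the state.
- get_obs(): the state, without advancing time (a new reading comes with each control period).
- get_image(name): name is "scene" or "top" or "wrist"; returns the picture (400x640x3 uint8, red, green, blue); there is no depth.
- camera_model(name): a dict with "K" (3x3 intrinsics, pixels), "k1" (the pictures are not rectified: a ray, as slopes to the right and down, at radius r is drawn at 1 + k1 r^2 times it, then the intrinsics apply), "view" (4x4, takes a point from world to camera coordinates). Camera axes: x right, y down, z forward; pixel columns grow to the right and rows downward; lengths in m; the calibration is good to about 2 mm. A picture is of the moment at which its call begins: read the wrist's pose just before it. camera_model takes no time and is no camera call; for the wrist camera it gives the pose at the moment of the call.
- close_job(): hands the job in, once; it reports no verdict.
The state is a dict: "time": time; "joint_positions": joint angles; "joint_vel": joint speeds; "effort": joint torques, N m; "position": TCP position; "eef_rot": TCP orientation; "force": force on the tool from outside, world axes, zero at the start; "moment": the same for the moment, N m; "width": finger opening in m.
Only numpy, scipy, OpenCV 4.12 (cv2) and the standard library are available. Lean on these libraries where they do the work, as an engineer would, in place of code of your own. Each camera call takes 0.05 s, during which the arm holds its last target.

TASK

Roll the aluminium roller along the bed of the engraving fixture with the flat of the closed fingers laid on top of it, over the low rib and home against the stop block, keeping your press on it light (never above 25 N) and touching it only from on top, never pushing it from behind or gripping it. Then, and only then, swing the gate fully shut behind it by its upright pin. Leave everything else where it is.

Things in the scene. Friction and masses are not known exactly. Their poses are not given: they have to be found in the camera images.
- bed: Roller bed: dark steel fixture, fixed, 170 (x) by 250 (y) mm. Origin under its centre at table height; x runs along the roller's axis, y is the rolling direction and points to the stop, z up. Flat running face 30 mm above the table. Aluminium guide strips (6 mm high, inner faces at x = -59 and +59 mm) run along both sides, another crosses it at y = -55 mm behind the roller.
- rib (a point): Middle of a steel half-round rib (radius 4 mm) right across the bed at bed y = 44.5 mm; this point is on the running face under it. The rib is adjustable: it stands firmly 2.0 to 4.4 mm proud, not measured. The roller meets it when its centre is 25 to 30 mm short of home; climbing takes a sideways force up to 0.35 of weight plus press. A press much under 10 N slips; left on the near slope the roller rolls back.
- stop_face (a point): Middle of the upright flat front of the grey stop block, at bed y = 82 mm, 45 mm above the table. The block is 150 mm wide (x), 34 mm thick (y) and 30 mm high above the running face.
- bed_home (a point): Where the roller's centre is when it lies home against the stop: bed x = 0, y = 60 mm, 52 mm above the table. Fixed to the bed, with its axes. Home, between rib and stop, leaves the roller 1 to 5.5 mm of play in y.
- roller_center (a point): Centre of the loose thick-walled aluminium roller, 44 mm diameter, 110 mm long, 0.25 to 0.48 kg, lying on the running face, own x axis along its length (nearly the bed's x); y and z turn as it rolls. Starts 40 to 75 mm short of home. Its top is 74 mm above the table, about 76 to 79 mm on the rib. Under a hand that does not slip it goes half as far as the hand, so the closed fingertips need several strokes.
- gate (a joint): Angle of the retaining gate about its upright pivot, rad: 0 = shut (arm along the bed's -x, just behind the roller's home); grows as it opens counter-clockwise seen from above; at 1.57 the arm points to the bed's -y along the side strip, beyond that off the bed. Hard stops at 0 and 2.3. Stiff: stays where left, needs about 2 N at the pin. Starts at 1.6 to 2.05.
- gate_pivot (a point): Pivot axis of the gate, at bed x = 74, y = 30 mm, fixed to the bed, 51 mm above the table. The gate's arm is a steel bar 10 mm thick and 10 mm high, centred 52 mm above the table, reaching 88 mm from the pivot.
- gate_pin (a point): Middle of the upright black push pin on the gate's arm, 75 mm from the pivot, round, 12 mm diameter, standing 57 to 95 mm above the table; this point is 77 mm above the table. At gate angle q it is at the pivot + 75 mm * (-cos q, -sin q) in bed x, y.
- setblock: Bystander: small brass setting block 30 x 22 x 18 mm standing on the stop block. Origin at its underside.
- driver: Bystander: screwdriver 150 mm long on the table. Origin at its underside.
- paintpot: Bystander: small paint jar, 48 mm across, 50 mm high. Origin at its underside.
- spanner: Bystander: spanner 140 mm long. Origin at its underside.
- blanks: Bystander: brass plate 70 x 45 x 12 mm. Origin at its underside.
- dustbrush: Bystander: brush 160 mm long. Origin at its underside.
- cutters: Bystander: dark steel cup, 64 mm across, 70 mm high. Origin at its underside.
There are look-alikes about, which are no part of the job. Of the things like the part that bears roller_center, leave any that is brown or purple; of the rest the smaller one is meant.

How it is judged (in metres and radians):
On the way, in this order (a step that is already met when the one before it is completed fails the run):
1. the roller is rolled up onto the rib under the hand, gate still open (y of roller_center in the frame of bed between 0.034 and 0.047 m and contact force between the fingers and roller above 1 N and value of joint gate above 1.2 rad), for 0.04 s.
2. the roller lies home between rib and stop, gate still open (y of roller_center in the frame of bed between 0.0535 and 0.065 m and z of roller_center in the frame of bed between 0.049 and 0.0535 m and angle between the x axis of roller_center and the x axis of bed, either way round below 0.06 rad and value of joint gate above 1.2 rad), for 0.2 s.
3. the gate is shut behind the roller (y of roller_center in the frame of bed between 0.055 and 0.065 m and z of roller_center in the frame of bed between 0.049 and 0.0535 m and angle between the x axis of roller_center and the x axis of bed, either way round below 0.06 rad and value of joint gate below 0.08 rad), for 0.2 s.
At the end, for the whole second after the job is handed in: The roller lies at rest between rib and stop: its centre within 5 mm of home along the bed's y, on the running face (not up on the rib), its axis within 0.06 rad of the bed's x; the gate is shut (within 0.08 rad) (all of step 3 and linear speed of roller below 0.02 m/s); the robot touches nothing.
It fails at once if the hand presses the roller with more than 25 N (contact force between the fingers and roller above 25 N).
It fails at once if the roller is touched (over 1 N) by fingers that reach lower than the upper part of it, as in pushing from behind or gripping (grasp point lower than 80 mm above the table) (contact force between the fingers and roller above 1 N and height (world z) of the grasp point below 0.08 m).
It fails at once if the roller is lifted off the bed or leaves it (height (world z) of roller_center above 0.062 m or height (world z) of roller_center below 0.045 m).
It fails at once if another thing is moved by more than 20 mm (distance of any of setblock, driver, paintpot, spanner, blanks, dustbrush, cutters from where it was at the start of the episode above 0.02 m).
It also fails if it takes over 72 s, if anything falls off the work surface, if the arm or the gripper's body presses on something with over 40 N, if the wrist force passes 120 N, or if a joint passes its speed limit or range.

## Working session

There is one attempt and no reset: what is moved stays moved. The work goes in short steps, Python scripts to look and compute and a tool call to move; the robot and the scene stay as the last step left them, time stands still between calls to the robot, and variables do not carry over. Pictures are saved under pics/ and viewed, and the job is handed in when it is done.

Besides the shell and the picture viewer there is one more tool, called after ">>>" by a JSON object that holds its "method" and its "body". send_rows: Moves the arm, as the interface text tells. Its arguments: {"type":"object","properties":{"targets":{"type":"array","items":{"type":"number","minimum":-1,"maximum":1}},"newtons":{"type":"number"}},"required":["targets"]}

```bash
ls; mkdir -p pics; python3 - <<'E'
from bench import *
import cv2
o=get_obs(); print({k:o[k] for k in o})
for n in ("scene","top","wrist"):
    im=get_image(n); cv2.imwrite(f"pics/{n}0.png",im[:,:,::-1])
    m=camera_model(n); print(n,m)
E
```

```text
pics
{'time': 0.0, 'joint_positions': array([67.75235418, 24.45104007,  4.23121045, 92.05279615, -1.95236116,
       63.64275576, -3.84496201]), 'joint_vel': array([ 0.08556749,  0.07898404,  0.06927279, -0.02469968,  0.03198186,
        0.05104364, -0.04859081]), 'effort': array([ 2.86017865e-03, -9.35800552e+01,  3.66847984e+00, -4.54180276e+01,
       -4.88113321e-02,  2.03184807e-02,  4.85617579e-05]), 'position': array([ 0.15950387, -0.65538839,  0.17535513]), 'eef_rot': array([-84.73974986,  89.92554575, 108.9406724 ]), 'force': array([-0.99398391, -0.12529583,  0.64170641]), 'moment': array([-0.02640506, -0.01179438, -0.00873465]), 'width': 0.09395493655047264}
scene {'K': array([[397.82185639,   0.        , 320.89517604],
       [  0.        , 397.82185639, 202.18621164],
       [  0.        ,   0.        ,   1.        ]]), 'k1': 0.007465271972100638, 'view': array([[ 0.85545339,  0.5176183 ,  0.01645574, -0.44815318],
       [ 0.40584502, -0.65031341, -0.64216999, -0.12501255],
       [-0.32169755,  0.55602497, -0.76638562,  1.2494078 ],
       [ 0.        ,  0.        ,  0.
[... 221 characters left out ...]
ew': array([[-0.01519912, -0.99960882, -0.02347758,  0.06215012],
       [-0.98663857,  0.01880291, -0.16183566,  0.48954938],
       [ 0.1622138 ,  0.02070412, -0.9865384 ,  1.08619437],
       [ 0.        ,  0.        ,  0.        ,  1.        ]])}
wrist {'K': array([[317.27830147,   0.        , 324.62784856],
       [  0.        , 317.27830147, 198.39640553],
       [  0.        ,   0.        ,   1.        ]]), 'k1': -0.010516335546274487, 'view': array([[ 0.23503785, -0.9719855 , -0.00118442, -0.675379  ],
       [-0.93833378, -0.22721799,  0.26057954, -0.02621532],
       [-0.25354865, -0.06013468, -0.96545166,  0.39085675],
       [ 0.        ,  0.        ,  0.        ,  1.        ]])}
```

View pics/scene0.png

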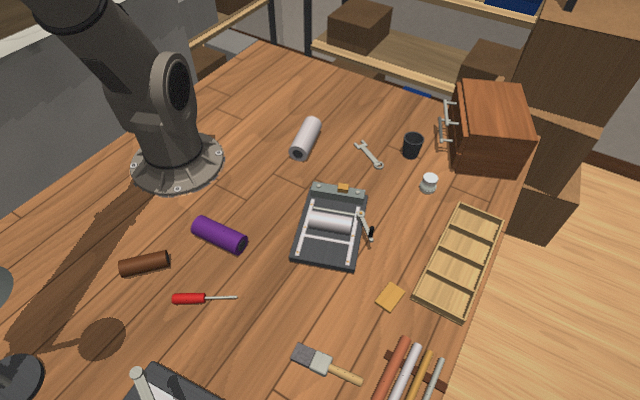

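View pics/top0.png

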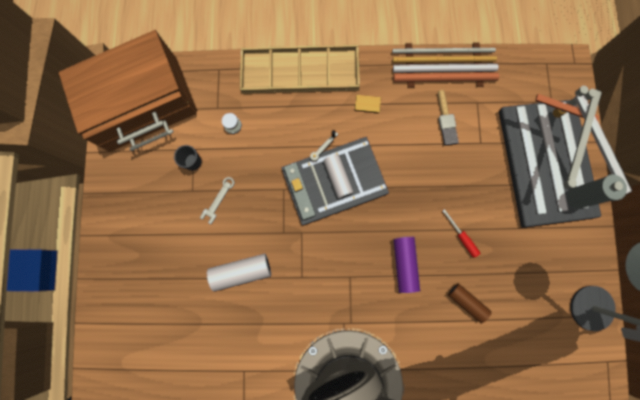

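View pics/wrist0.png

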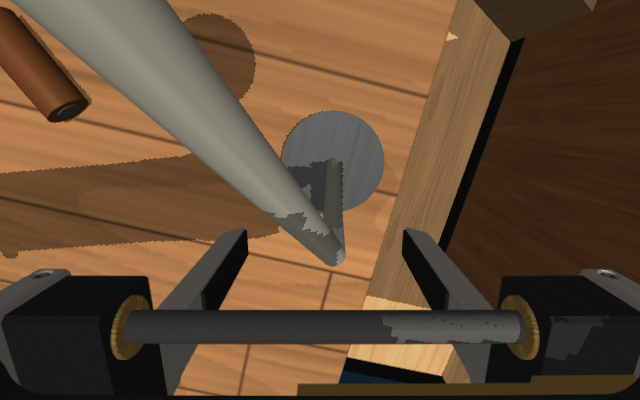

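```bash
cat > h.py <<'E'
import numpy as np, cv2
from bench import *
def ray(n,uv,m=None):
    m=m or camera_model(n); K=m["K"];k=m["k1"]
    d=np.array([(uv[0]-K[0,2])/K[0,0],(uv[1]-K[1,2])/K[1,1]])
    s=d.copy()
    for _ in range(20): s=d/(1+k*(s@s))
    V=m["view"];R=V[:3,:3];c=-R.T@V[:3,3]
    return c,R.T@np.array([s[0],s[1],1])
def onz(n,uv,z,m=None):
    c,d=ray(n,uv,m); return c+d*(z-c[2])/d[2]
def proj(n,p,m=None):
    m=m or camera_model(n);K=m["K"];q=m["view"][:3,:3]@np.asarray(p)+m["view"][:3,3]
    s=q[:2]/q[2]; s=s*(1+m["k1"]*(s@s)); return s*K[0,0]+K[:2,2]
def two(uv1,uv2,a="scene",b="top"):
    c1,d1=ray(a,uv1);c2,d2=ray(b,uv2)
    d1/=np.linalg.norm(d1);d2/=np.linalg.norm(d2)
    t=np.linalg.lstsq(np.c_[d1,-d2],c2-c1,rcond=None)[0]
    p,q=c1+t[0]*d1,c2+t[1]*d2
    return (p+q)/2,np.linalg.norm(p-q)
E
python3 - <<'E'
import cv2
t=cv2.imread('pics/top0.png')[120:240,265:405]; cv2.imwrite('pics/top0c.png',cv2.resize(t,None,fx=5,fy=5,interpolation=cv2.INTER_CUBIC))
t=cv2.imread('pics/scene0.png')[170:285,280:400]; cv2.imwrite('pics/scene0c.png',cv2.resize(t,None,fx=5,fy=5,interpolation=cv2.INTER_CUBIC))
t=cv2.imread('pics/top0.png')[70:240,480:640]; cv2.imwrite('pics/top0d.png',cv2.resize(t,None,fx=3,fy=3,interpolation=cv2.INTER_CUBIC))
E
```

```text
(no output)
```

View pics/top0c.png

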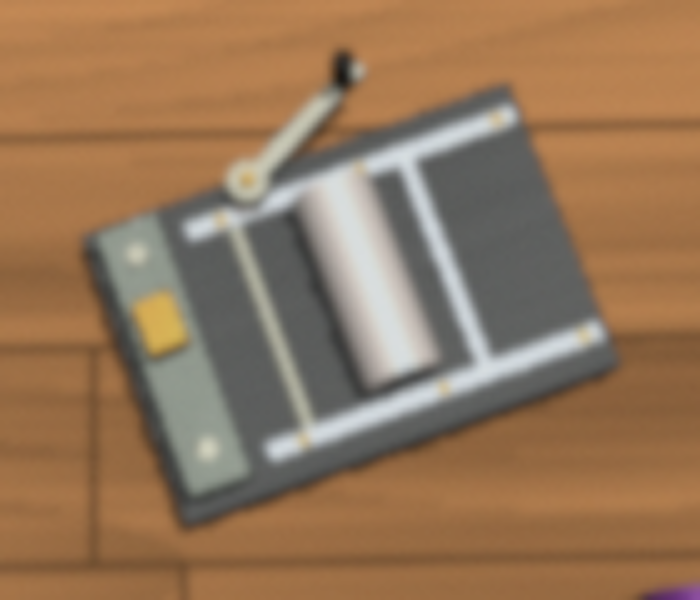

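View pics/scene0c.png

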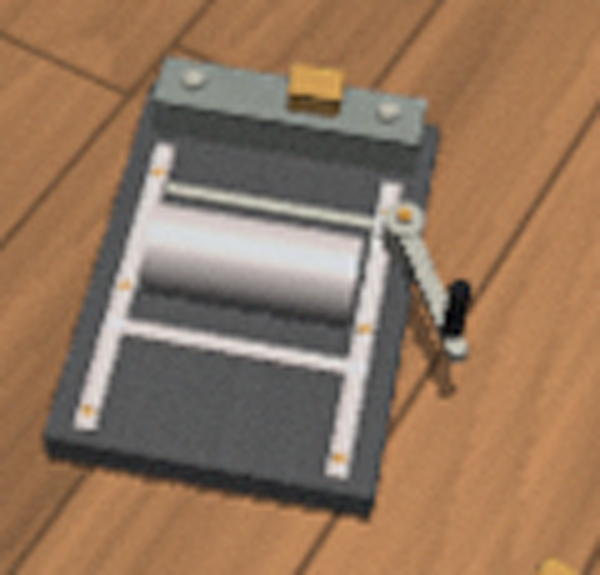

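View pics/top0d.png

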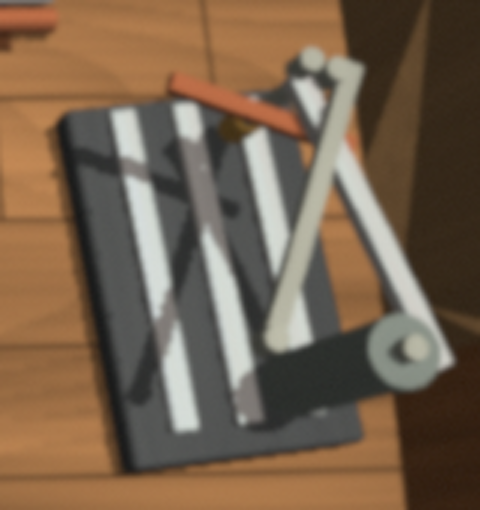

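```bash
python3 - <<'E'
from h import *
for n in("top","scene"):
    print(n,proj(n,[.1595,-.655,.175]),proj(n,[.1595,-.655,.35]),proj(n,[0,0,0]),proj(n,[0,0,.3]))
f=lambda x,y:(265+x/5,120+y/5)
g=lambda x,y:(280+x/5,170+y/5)
# bed corners top, z=.03
T={}
for nm,xy in dict(A=(92,242),B=(510,90),C=(617,365),D=(188,525)).items(): T[nm]=onz("top",f(*xy),.03)
for nm,xy in dict(C=(50,440),B=(368,505)).items(): print("scene",nm,onz("scene",g(*xy),.03))
for k in T: print(k,T[k])
print(np.linalg.norm(T['A']-T['B']),np.linalg.norm(T['C']-T['D']),np.linalg.norm(T['A']-T['D']),np.linalg.norm(T['C']-T['B']))
print("centre",sum(T.values())/4)
print("pivot",onz("top",f(247,180),.057),onz("scene",g(405,215),.057))
print("pin top",two(g(460,288),f(343,57)))
E
```

```text
top [632.07934731 323.8272569 ] [691.4722152  334.31856679] [347.20006899 385.26245893] [352.18609184 428.16692278]
scene [-50.13052664 347.24503164] [-137.32588364  302.29718069] [178.05174709 162.33996688] [147.57576837  77.96416011]
scene C [ 0.50605369 -0.12095693  0.03      ]
scene B [ 0.65927214 -0.06982561  0.03      ]
A [0.57354039 0.16145237 0.03      ]
B [ 0.65442754 -0.0684749   0.03      ]
C [ 0.50011589 -0.12080394  0.03      ]
D [0.4181767  0.11021061 0.03      ]
0.24374019227389768 0.24511579512291942 0.16359582777506765 0.1629429776121632
centre [0.53656513 0.02059604 0.03      ]
pivot [0.59927453 0.07548098 0.057     ] [0.59856788 0.08080748 0.057     ]
pin top (array([0.65381948, 0.02364024, 0.09713106]), np.float64(0.0012110899911212784))
```

```bash
python3 - <<'E'
from h import *
m=camera_model("wrist");R=m["view"][:3,:3];print("wristcam",-R.T@m["view"][:3,3])
print("base disc top",onz("top",(592,308),.01),"wrist",onz("wrist",(333,160),.01),"scene", onz("scene",(18,382),.01))
print("disc shadow", onz("top",(530,280),0),onz("scene",(102,338),0),onz("wrist",(205,55),0))
print(two((0,287),(628,262)))
for z in (.1,.2,.3,.35): print(z,onz("wrist",(335,258),z),onz("wrist",(150,60),z),onz("wrist",(60,0),z),onz("top",(628,262),z),onz("top",(640,325),z))
E
python3 - <<'E'
import cv2
t=cv2.imread('pics/top0.png')[230:400,440:640]; cv2.imwrite('pics/a.png',cv2.resize(t,None,fx=3.5,fy=3.5,interpolation=cv2.INTER_CUBIC))
t=cv2.imread('pics/scene0.png')[240:400,0:200]; cv2.imwrite('pics/b.png',cv2.resize(t,None,fx=3.5,fy=3.5,interpolation=cv2.INTER_CUBIC))
E
```

```text
wristcam [ 0.23324211 -0.63891114  0.38338454]
base disc top [ 0.18117142 -0.6601321   0.01      ] wrist [ 0.18314459 -0.66073887  0.01      ] scene [ 0.19128184 -0.64895768  0.01      ]
disc shadow [ 0.26027101 -0.49895094  0.        ] [ 0.25503992 -0.49883954  0.        ] [ 0.26267343 -0.49352637  0.        ]
(array([ 0.30051788, -0.5400786 ,  0.34940965]), np.float64(0.006731931228445668))
0.1 [ 0.10269813 -0.6805362   0.1       ] [ 0.24055958 -0.48730148  0.1       ] [ 0.26882163 -0.41208878  0.1       ] [ 0.30049165 -0.71263515  0.1       ] [ 0.14420978 -0.72856189  0.1       ]
0.2 [ 0.14876415 -0.66584766  0.2       ] [ 0.23797741 -0.54080111  0.2       ] [ 0.25626642 -0.49212927  0.2       ] [ 0.30118212 -0.6420187   0.2       ] [ 0.1597523  -0.65643187  0.2       ]
0.3 [ 0.19483017 -0.65115912  0.3       ] [ 0.23539524 -0.59430073  0.3       ] [ 0.24371122 -0.57216976  0.3       ] [ 0.30187259 -0.57140226  0.3       ] [ 0.17529482 -0.58430185  0.3       ]
0.35 [ 0.21786318 -0.64381485  0.35      ] [ 0.23410416 -0.62105054  0.35      ] [ 0.23743361 -0.61219     0.35      ] [ 0.30221783 -0.53609403  0.35      ] [ 0.18306608 -0.54823684  0.35      ]
```

View pics/a.png

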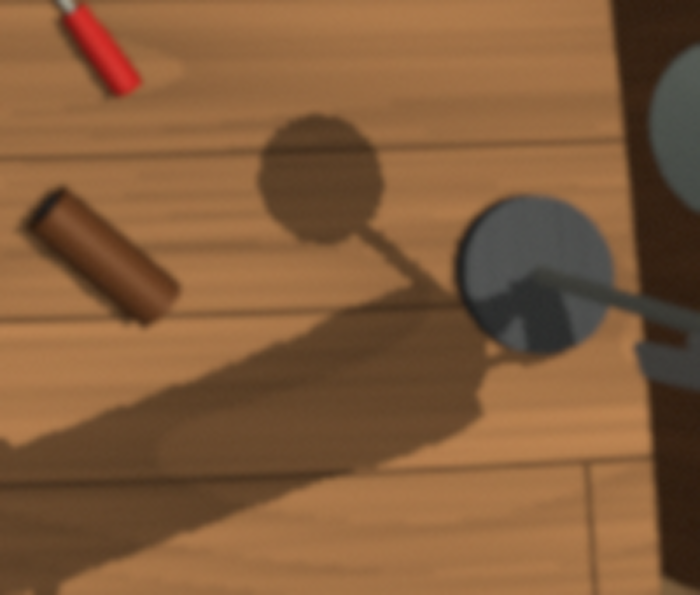

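View pics/b.png

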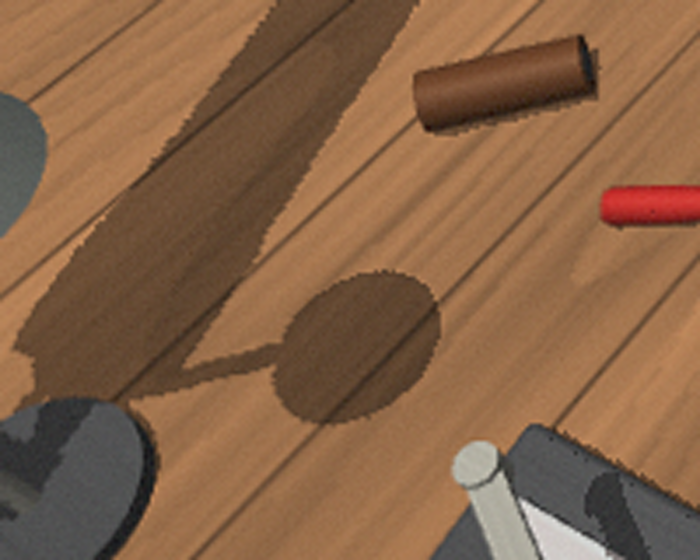

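```bash
cat >> h.py <<'E'
from scipy.spatial.transform import Rotation as Ro
def tool(o=None):
    o=o or get_obs(); return np.array(o["position"]),Ro.from_euler('xyz',o["eef_rot"],degrees=True).as_matrix()
def st():
    o=get_obs();p,R=tool(o)
    print("t",round(o["time"],2),"p",p.round(4),"F",np.round(o["force"],2),"w",round(o["width"],4),"ydir",round(np.degrees(np.arctan2(R[1,1],R[0,1])),2))
E
python3 - <<'E'
from h import *
p,R=tool();print(R.round(3)); st()
print("to up .29 in tool",R.T@np.array([0,0,.29]))
E
```

```text
[[-0.     0.236 -0.972]
 [ 0.001 -0.972 -0.236]
 [-1.    -0.001  0.   ]]
t 0.15 p [ 0.1595 -0.6555  0.1755] F [ 0.54  0.14 -0.53] w 0.0939 ydir -76.32
to up .29 in tool [-2.89999863e-01 -2.80677002e-04  2.65975094e-05]
```

>>> {"method": "send_rows", "body": {"targets": [-1,-0.05,0,0,0,-1,-0.1,0,0,0,-1,-0.15,0,0,0,-1,-0.15,0,0,0,-1,-0.15,0,0,0,-1,-0.15,0,0,0,-1,-0.15,0,0,0,-1,-0.15,0,0,0,-1,-0.15,0,0,0,-1,-0.1,0,0,0], "newtons": 20}}

```text
time: 0.98
position: [0.1583, -0.6517, 0.4472]
eef_rot: [-84.6, 89.4, 109.1]
force: [-0.9, -1.0, 1.6]
width: 0.0936
```

>>> {"method": "send_rows", "body": {"targets": [1,-0.02,-0.07,-0.06,0,1,0,-0.13,-0.12,0,1,0,-0.13,-0.12,0,1,0,-0.13,-0.12,0,1,0,-0.13,-0.12,0,1,0,-0.13,-0.12,0,1,0,-0.13,-0.12,0,1,0,-0.13,-0.12,0,1,0,-0.13,-0.12,0,1,0,-0.14,-0.11,-0.06]}}

```text
time: 1.82
position: [0.3191, -0.3476, 0.463]
eef_rot: [-2.6, 89.8, -164.3]
force: [1.7, -0.6, 0.5]
width: 0.0305
```

>>> {"method": "send_rows", "body": {"targets": [1,0,-0.14,-0.11,0,1,0,-0.14,-0.11,0,1,0,-0.14,-0.11,0,1,0,-0.14,-0.11,0,1,0,-0.14,-0.11,0,1,0,-0.14,-0.11,0,1,0,-0.14,-0.11,0,1,0,-0.14,-0.11,0,1,0,-0.14,-0.11,0,1,0,0,0,0]}}

```text
time: 2.65
position: [0.4263, -0.0211, 0.4698]
eef_rot: [97.8, 89.5, -63.1]
force: [-0.2, 0.8, -0.6]
width: 0.0004
```

```bash
python3 - <<'E'
from h import *
st(); p,R=tool(); print(R.T@(np.array([.47,0.0,.33])-p))
E
```

```text
t 2.65 p [ 0.4263 -0.0211  0.4698] F [-0.23  0.78 -0.58] w 0.0004 ydir -70.91
[ 0.13979205 -0.00687319 -0.04803361]
```

>>> {"method": "send_rows", "body": {"targets": [1,0.1,0,-0.04,0,1,0.1,0,-0.04,0,1,0.1,0,-0.04,0,1,0.1,0,-0.04,0,1,0.1,0,-0.04,0,1,0.1,0,-0.02,0,1,0,0,0,0,1,0,0,0,0,1,0,0,0,0,1,0,0,0,0]}}

```text
time: 3.48
position: [0.4697, -0.0037, 0.3542]
eef_rot: [114.0, 89.0, -46.6]
force: [-0.4, 0.4, 0.1]
width: 0.0002
```

```bash
python3 - <<'E'
from h import *
import pickle
st(); m=camera_model("wrist"); im=get_image("wrist"); pickle.dump((im,m),open("w1.pkl","wb"))
cv2.imwrite("pics/w1.png",im[:,:,::-1]); st()
E
```

```text
t 3.48 p [ 0.4697 -0.0037  0.3542] F [-0.38  0.43  0.09] w 0.0002 ydir -70.56
t 3.53 p [ 0.4698 -0.0037  0.3544] F [ 0.35  0.54 -0.02] w 0.0004 ydir -70.57
```

View pics/w1.png

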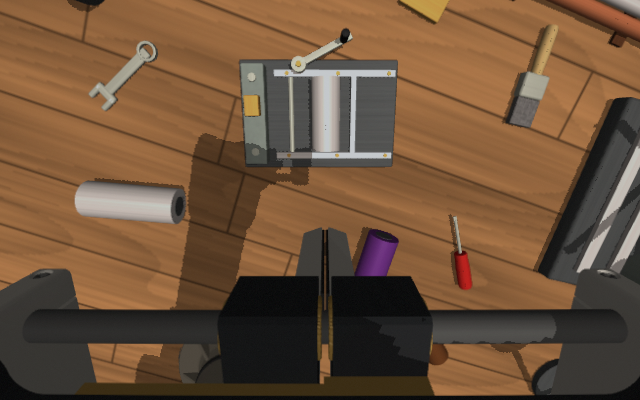

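```bash
python3 - <<'E'
import cv2
t=cv2.imread('pics/w1.png')[20:180,230:410]; cv2.imwrite('pics/w1c.png',cv2.resize(t,None,fx=4,fy=4,interpolation=cv2.INTER_CUBIC))
E
```

```text
(no output)
```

View pics/w1c.png

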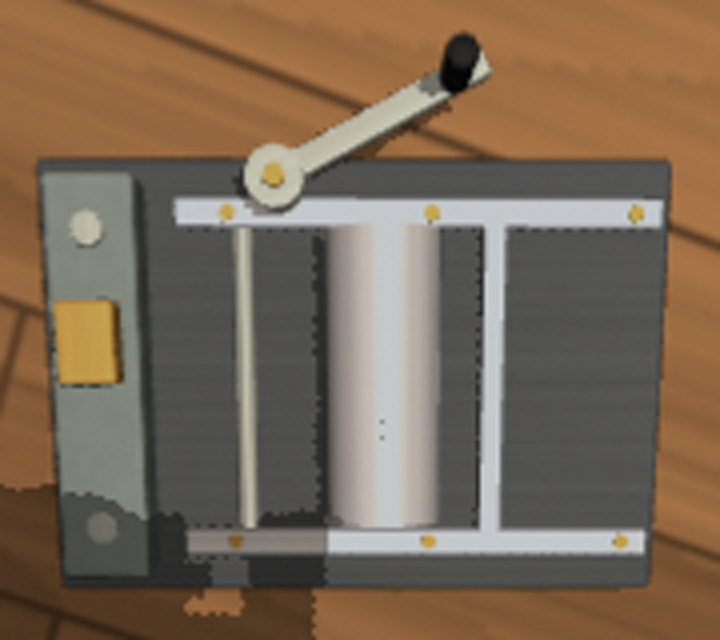

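```bash
cat > fit.py <<'E'
from h import *
def fit(bedpts,wpts):
    a=np.array(bedpts)[:,:2];b=np.array(wpts)[:,:2];ac=a-a.mean(0);bc=b-b.mean(0)
    th=np.arctan2((ac[:,0]*bc[:,1]-ac[:,1]*bc[:,0]).sum(),(ac*bc).sum())
    R=np.array([[np.cos(th),-np.sin(th)],[np.sin(th),np.cos(th)]]);t=b.mean(0)-R@a.mean(0)
    return th,R,t,(b-(a@R.T+t))
E
python3 - <<'E'
from fit import *
import pickle
im,m=pickle.load(open("w1.pkl","rb"))
f=lambda x,y:(230+x/4-.375,20+y/4-.375)
L=[((85,125,.03),(40,160)),((85,-125,.03),(670,160)),((-85,-125,.03),(650,585)),((-85,125,.03),(63,587)),((74,30,.057),(273,175))]
b=[(l[0][0]/1e3,l[0][1]/1e3) for l in L]; w=[onz("wrist",f(*l[1]),l[0][2],m) for l in L]
th,R,t,res=fit(b,w); print(np.degrees(th),t,(res*1e3).round(1).tolist())
tb=lambda p:R.T@(np.asarray(p)[:2]-t)*1e3
for nm,xy,z in [("rib top",(243,230),.033),("rib bot",(249,522),.033),("rollmid top",(384,222),.052),("rollmid bot",(383,527),.052),("rolL",(328,380),.052),("rolR",(439,380),.052),("pintop",(463,47),.095),("pivot",(273,175),.057),("strip in+",(430,226),.036),("strip in-",(430,530),.036),("cross",(493,380),.036),("stop front",(150,340),.06)]:
    print(nm,tb(onz("wrist",f(*xy),z,m)).round(1))
g=lambda x,y:(265+x/5,120+y/5)
print("top cam roller",tb(onz("top",g(328,190),.06)),tb(onz("top",g(405,375),.06)), "pin",tb(onz("top",g(343,57),.095)))
np.savez("bed.npz",R=R,t=t,th=th)
E
```

```text
19.414390719025874 [0.53877898 0.02425762] [[-0.6, -2.8], [-1.7, 1.3], [0.8, 1.4], [1.5, -0.4], [-0.1, 0.5]]
rib top [57.5 44.2]
rib bot [-56.4  44.9]
rollmid top [ 58.3 -10.8]
rollmid bot [-56.6 -10.3]
rolL [ 0.4 11. ]
rolR [  0.4 -32.2]
pintop [108.7 -36.5]
pivot [74.1 30.5]
strip in+ [ 58.7 -29. ]
strip in- [-59.6 -30.1]
cross [  0.4 -54.9]
stop front [15.2 78.2]
top cam roller [ 52.98840992 -10.01448311] [-54.36285567 -12.89373051] pin [108.34366988 -39.23172097]
```

```bash
cat >> h.py <<'E'
try:
    _b=np.load("bed.npz");BR=_b["R"];Bt=_b["t"];Bth=float(_b["th"])
except Exception: pass
def bed(p): return BR.T@(np.asarray(p)[:2]-Bt)
def wor(x,y): return BR@np.array([x,y])+Bt
def sb(tgt=None):
    o=get_obs();p,R=tool(o);b=bed(p)*1e3;F=np.array(o["force"]);fb=BR.T@F[:2]
    yd=np.degrees(np.arctan2(R[1,1],R[0,1]))
    print("t %.2f bed x %.1f y %.1f z %.1f | F bed %.1f %.1f %.1f | yawerr %.2f tilt %s w %.4f"%(o["time"],*b,p[2]*1e3,*fb,F[2],(yd+90-np.degrees(Bth)+180)%360-180,R[:,0].round(3),o["width"]))
    if tgt is not None:
        w=np.r_[wor(tgt[0]/1e3,tgt[1]/1e3),tgt[2]/1e3]; d=R.T@(w-p)
        print("tool shift mm",(d*1e3).round(1),"units",(d/.2).round(3))
E
python3 -c "
from h import *
sb((0.4,-20.5,90))"
```

```text
t 3.53 bed x -74.4 y -3.5 z 354.4 | F bed 0.5 0.4 -0.0 | yawerr 0.02 tilt [ 0.013 -0.013 -1.   ] w 0.0004
tool shift mm [265.2  12.7 -72.7] units [ 1.326  0.064 -0.364]
```

>>> {"method": "send_rows", "body": {"targets": [1,0.08,0.007,-0.05,0,1,0.15,0.007,-0.05,0,1,0.17,0.007,-0.05,0,1,0.17,0.007,-0.05,0,1,0.17,0.007,-0.05,0,1,0.17,0.007,-0.05,0,1,0.17,0.007,-0.04,0,1,0.13,0.007,-0.03,0,1,0.07,0.007,0,0,1,0.02,0,0,0]}}

```text
time: 4.37
position: [0.5608, 0.0031, 0.0985]
eef_rot: [134.5, 87.8, -26.4]
force: [0.2, 0.3, 0.1]
width: 0.0008
```

```bash
python3 -c "
from h import *
sb((0.4,-20.5,78))"
```

```text
t 4.37 bed x 13.8 y -27.2 z 98.5 | F bed 0.3 0.2 0.1 | yawerr -0.34 tilt [ 0.035 -0.017 -0.999] w 0.0008
tool shift mm [19.9 -7.2 14. ] units [ 0.099 -0.036  0.07 ]
```

>>> {"method": "send_rows", "body": {"targets": [1,0.02,-0.02,0.03,0,1,0.02,-0.015,0.03,0,1,0.02,0,0.01,0,1,0.02,0,0,0,1,0.02,0,0,0,1,0,0,0,0,1,0,0,0,0,1,0,0,0,0,1,0,0,0,0,1,0,0,0,0]}}

```text
time: 5.2
position: [0.5477, 0.0042, 0.0823]
eef_rot: [136.9, 87.3, -24.1]
force: [-0.0, -0.0, 0.5]
width: 0.0002
```

```bash
python3 -c "
from h import *
sb((0.4,-20.5,74))"
```

```text
t 5.20 bed x 1.7 y -21.9 z 82.3 | F bed -0.0 0.0 0.5 | yawerr -0.47 tilt [ 0.043 -0.019 -0.999] w 0.0002
tool shift mm [ 8.2 -1.6  1.6] units [ 0.041 -0.008  0.008]
```

>>> {"method": "send_rows", "body": {"targets": [1,0.01,0,0.005,0,1,0.01,0,0.005,0,1,0.01,0,0,0,1,0.0025,0,0,0,1,0.0025,0,0,0,1,0.0025,0,0,0,1,0.0025,0,0,0,1,0.0025,0,0,0,1,0.0025,0,0,0,1,0.0025,0,0,0]}}

```text
time: 6.03
position: [0.5462, 0.0033, 0.0717]
eef_rot: [137.1, 87.3, -23.9]
force: [0.0, 0.6, 0.1]
width: 0.0007
```

```bash
python3 -c "
from h import *
sb((0.4,-20.5,74))"
```

```text
t 6.03 bed x 0.0 y -22.2 z 71.7 | F bed 0.2 0.6 0.1 | yawerr -0.47 tilt [ 0.043 -0.019 -0.999] w 0.0007
tool shift mm [-2.3 -1.6 -0.4] units [-0.012 -0.008 -0.002]
```

```bash
python3 - <<'E'
from h import *
import pickle
m=camera_model("wrist"); im=get_image("wrist"); pickle.dump((im,m),open("w2.pkl","wb"))
cv2.imwrite("pics/w2.png",im[:,:,::-1])
c=im[60:300,180:460,::-1]; cv2.imwrite("pics/w2c.png",cv2.resize(c,None,fx=2.5,fy=2.5,interpolation=cv2.INTER_CUBIC))
p,R=tool(); print("TCP",proj("wrist",p,m))
for dx in(-8,8):
  for dy in (-12.5,12.5): print(dx,dy,proj("wrist",p+R@np.array([0,dy,dx])/1e3,m).round(1))
E
```

```text
TCP [323.30472995 225.29075315]
-8 -12.5 [305.1 214.3]
-8 12.5 [341.4 214.3]
8 -12.5 [305.5 236.1]
8 12.5 [341.2 236. ]
```

View pics/w2c.png

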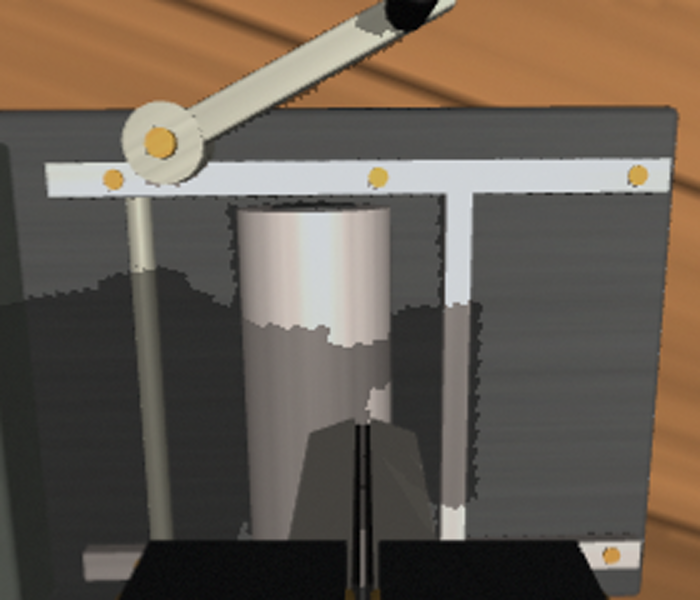

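```bash
python3 - <<'E'
from h import *
import pickle
im,m=pickle.load(open("w2.pkl","rb"))
p,R=tool()
for z in (-8,-4,0,8):
  for x in (0,-10,-19,-30,-40): print(z,x,[proj("wrist",p+R@np.array([x,dy,z])/1e3,m).round(0).tolist() for dy in(-12.5,0,12.5)])
c=im[210:310,270:380,::-1]; cv2.imwrite("pics/w2d.png",cv2.resize(c,None,fx=6,fy=6,interpolation=cv2.INTER_CUBIC))
E
```

```text
-8 0 [[305.0, 214.0], [323.0, 214.0], [341.0, 214.0]]
-8 -10 [[304.0, 219.0], [323.0, 219.0], [342.0, 219.0]]
-8 -19 [[303.0, 224.0], [323.0, 224.0], [343.0, 224.0]]
-8 -30 [[302.0, 230.0], [323.0, 230.0], [344.0, 230.0]]
-8 -40 [[301.0, 236.0], [323.0, 236.0], [345.0, 236.0]]
-4 0 [[305.0, 220.0], [323.0, 220.0], [341.0, 220.0]]
-4 -10 [[304.0, 225.0], [323.0, 225.0], [342.0, 225.0]]
-4 -19 [[303.0, 230.0], [323.0, 230.0], [343.0, 230.0]]
-4 -30 [[302.0, 236.0], [323.0, 236.0], [344.0, 236.0]]
-4 -40 [[301.0, 243.0], [323.0, 243.0], [345.0, 243.0]]
0 0 [[305.0, 225.0], [323.0, 225.0], [341.0, 225.0]]
0 -10 [[304.0, 230.0], [323.0, 230.0], [342.0, 230.0]]
0 -19 [[304.0, 236.0], [323.0, 235.0], [343.0, 235.0]]
0 -30 [[302.0, 242.0], [323.0, 242.0], [344.0, 242.0]]
0 -40 [[301.0, 249.0], [323.0, 249.0], [345.0, 249.0]]
8 0 [[306.0, 236.0], [323.0, 236.0], [341.0, 236.0]]
8 -10 [[305.0, 242.0], [323.0, 242.0], [342.0, 242.0]]
8 -19 [[304.0, 247.0], [323.0, 247.0], [343.0, 247.0]]
8 -30 [[303.0, 255.0], [323.0, 254.0], [344.0, 254.0]]
8 -40 [[301.0, 262.0], [323.0, 262.0], [345.0, 262.0]]
```

View pics/w2d.png

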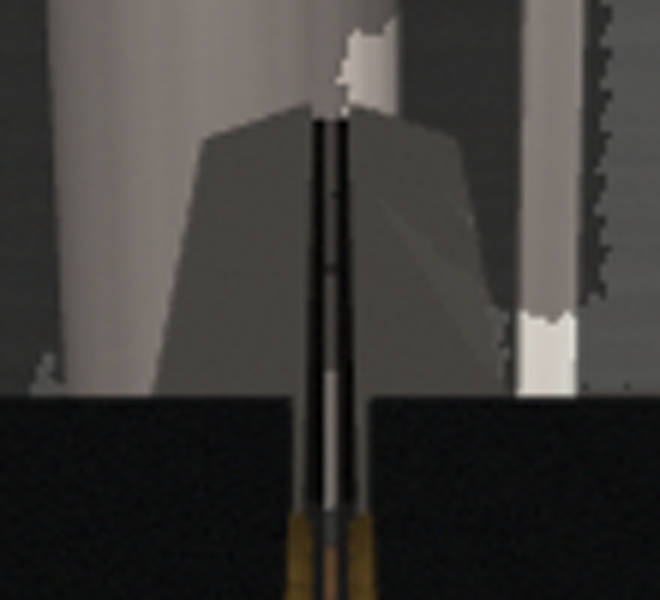

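```bash
python3 - <<'E'
from h import *
im=get_image("scene"); cv2.imwrite("pics/s2.png",im[:,:,::-1])
p,R=tool(); print("TCP",proj("scene",p))
c=im[150:290,270:410,::-1]; cv2.imwrite("pics/s2c.png",cv2.resize(c,None,fx=5,fy=5,interpolation=cv2.INTER_CUBIC))
E
```

```text
TCP [329.46963903 221.07467194]
```

View pics/s2c.png

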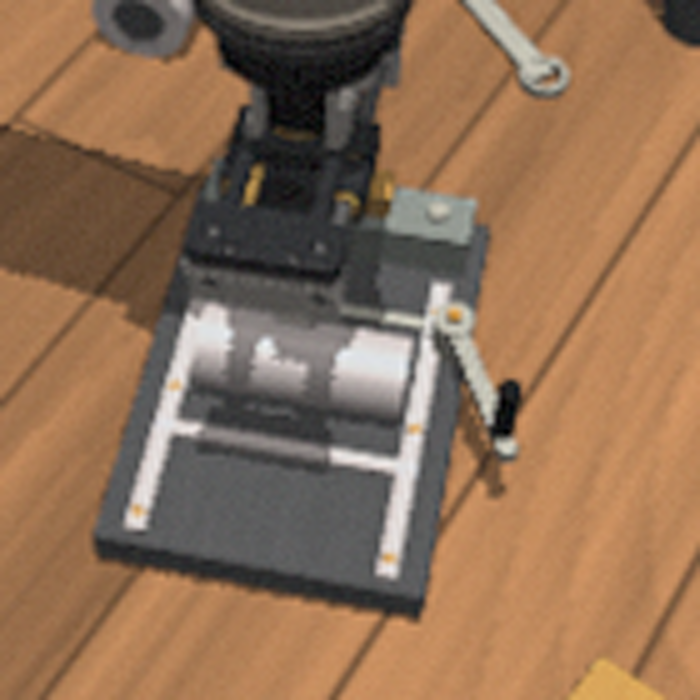

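```bash
python3 - <<'E'
from h import *
import pickle
im,m=pickle.load(open("w2.pkl","rb"))
f=lambda x,y:(180+x/2.5-.2,60+y/2.5-.2)
for nm,xy,z in [("rolL",(239,240),.052),("rolR",(390,240),.052),("rolL2",(247,450),.052),("rolR2",(393,400),.052),("rib",(140,230),.033),("rib",(160,520),.033),("crossL",(446,260),.036),("crossR",(473,260),.036),("pivot",(160,142),.057),("strip+",(300,196),.036),("strip-",(110,545),.036)]:
    print(nm,(bed(onz("wrist",f(*xy),z,m))*1e3).round(1))
c=onz("wrist",(320,200),0,m);V=m["view"];cam=-V[:3,:3].T@V[:3,3];print("cam bed",bed(cam)*1e3,cam[2])
E
```

```text
rolL [46.6 11.2]
rolR [ 46.1 -32.3]
rolL2 [-17.3  11.6]
rolR2 [ -2.2 -33.1]
rib [48.3 43.9]
rib [-48.8  44.3]
crossL [ 38.1 -50.8]
crossR [ 38.  -59.3]
pivot [74.  30.9]
strip+ [58.2 -5.9]
strip- [-56.   60.8]
cam bed [ 68.27039083 -17.08223708] 0.2819461657952406
```

```bash
python3 - <<'E'
import cv2
t=cv2.imread('pics/wrist0.png')[215:330,130:270]; cv2.imwrite('pics/w0c.png',cv2.resize(t,None,fx=5,fy=5,interpolation=cv2.INTER_CUBIC))
E
```

```text
(no output)
```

View pics/w0c.png

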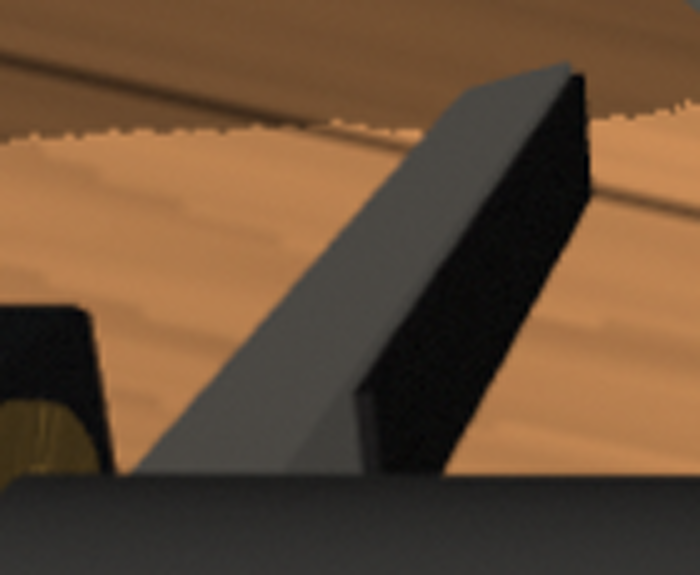

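```bash
python3 - <<'E'
from h import *
im=cv2.imread("pics/s2.png")
p,R=tool()
for h in (0,10,25,50,78,97,130): print(h,(proj("scene",p+np.array([0,0,h/1e3]))-[300,180]).round(1)*10)
c=im[180:240,300:370]; c=cv2.resize(c,None,fx=10,fy=10,interpolation=cv2.INTER_CUBIC)
c=cv2.convertScaleAbs(c,alpha=1.5,beta=20)
cv2.imwrite("pics/s2d.png",c)
E
```

```text
0 [295. 411.]
10 [296. 387.]
25 [298. 351.]
50 [301. 288.]
78 [305. 215.]
97 [308. 164.]
130 [313.  71.]
```

View pics/s2d.png

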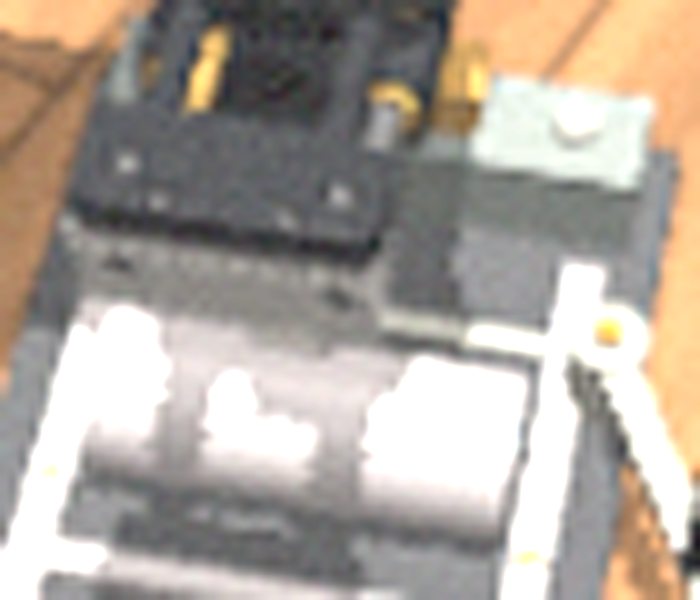

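```bash
python3 - <<'E'
from h import *
# start model
V=np.array([[ 0.23503785, -0.9719855 , -0.00118442, -0.675379  ],[-0.93833378, -0.22721799,  0.26057954, -0.02621532],[-0.25354865, -0.06013468, -0.96545166,  0.39085675],[0,0,0,1]])
m=camera_model("wrist"); m=dict(m,view=V)
p=np.array([0.1595,-0.6555,.1755]);R=np.array([[0,.236,-.972],[0,-.972,-.236],[-1,0,0]])
for x in (0,-20,-25,-30,-40,-50,-60,-65,-70,-80):
    print(x,[proj("wrist",p+R@np.array([x,-47,z])/1e3,m).round(1).tolist() for z in(-8,8)],[proj("wrist",p+R@np.array([x,-59.5,z])/1e3,m).round(1).tolist() for z in(-8,)])
E
```

```text
0 [[255.0, 214.5], [256.3, 236.2]] [[236.8, 214.5]]
-20 [[248.2, 224.4], [249.8, 247.9]] [[228.3, 224.4]]
-25 [[246.3, 227.1], [247.9, 251.2]] [[225.9, 227.1]]
-30 [[244.3, 230.1], [246.0, 254.7]] [[223.4, 230.0]]
-40 [[239.9, 236.3], [241.9, 262.1]] [[217.9, 236.3]]
-50 [[235.1, 243.3], [237.3, 270.3]] [[211.9, 243.3]]
-60 [[229.7, 251.2], [232.2, 279.6]] [[205.1, 251.2]]
-65 [[226.8, 255.5], [229.4, 284.6]] [[201.4, 255.4]]
-70 [[223.6, 260.0], [226.4, 289.9]] [[197.5, 260.0]]
-80 [[216.7, 270.1], [219.9, 301.6]] [[188.8, 270.0]]
```

```bash
python3 -c "
from h import *
print(get_obs()['joint_positions'].round(1)); sb((0.4,-17,105))"
```

```text
[ 20.8  21.6 -34.7 114.5  18.9  46.8 -95.7]
t 6.13 bed x 0.0 y -22.2 z 71.7 | F bed -0.3 0.4 -0.2 | yawerr -0.47 tilt [ 0.043 -0.019 -0.999] w 0.0002
tool shift mm [-33.4  -4.1  -1.5] units [-0.167 -0.021 -0.007]
```

>>> {"method": "send_rows", "body": {"targets": [1,-0.08,0,0,0,1,-0.08,0,0,-0.077,1,-0.02,0,0,-0.077,1,0,0,0,-0.077,1,0,0,0,-0.077,1,0,0,0,-0.077,1,0,0,0,-0.077,1,0,0,0,-0.077,1,0,0,0,-0.077,1,0,0,0,-0.077]}}

```text
time: 6.97
position: [0.5448, 0.0043, 0.1103]
eef_rot: [72.2, 87.2, -24.6]
force: [-0.6, -0.8, -0.0]
width: 0.0007
```

```bash
python3 -c "
from h import *
print(get_obs()['joint_positions'].round(1)); sb((0.4,-14,95))"
```

```text
[ 32.4  21.6 -49.1 112.4  22.7  53.  -34.8]
t 6.97 bed x -1.0 y -20.9 z 110.3 | F bed -0.8 -0.5 -0.0 | yawerr 63.80 tilt [ 0.044 -0.02  -0.999] w 0.0007
tool shift mm [15.1 -2.5 -7. ] units [ 0.075 -0.012 -0.035]
```

>>> {"method": "send_rows", "body": {"targets": [1,0,0,0,-0.073,1,0,0,0,-0.073,1,0,0,0,-0.073,1,0,0,0,-0.073,1,0.02,0,0,0,1,0.02,0,0,0,1,0.02,0,0,0,1,0.02,0,0,0,1,0.01,0,0,0,1,0,0,0,0]}}

```text
time: 7.8
position: [0.5456, 0.0032, 0.0903]
eef_rot: [44.9, 87.2, -24.7]
force: [-0.3, 0.0, 0.2]
width: 0.0006
```

```bash
python3 -c "
from h import *
print(get_obs()['joint_positions'].round(1)); sb((0.4,-16.5,80))"
```

```text
[ 35.6  25.1 -53.7 113.1  27.9  52.6 -12. ]
t 7.80 bed x -0.6 y -22.1 z 90.3 | F bed -0.2 0.1 0.2 | yawerr 90.98 tilt [ 0.044 -0.02  -0.999] w 0.0006
tool shift mm [10.1  0.7 -5.9] units [ 0.05   0.004 -0.03 ]
```

>>> {"method": "send_rows", "body": {"targets": [1,0.015,0,-0.01,0,1,0.015,0,-0.01,0,1,0.015,0.002,-0.01,0,1,0.01,0.002,0,0,1,0.0025,0,0,0,1,0.0025,0,0,0,1,0.0025,0,0,0,1,0.0025,0,0,0,1,0.0025,0,0,0,1,0.0025,0,0,0]}}

```text
time: 8.63
position: [0.545, 0.01, 0.0749]
eef_rot: [45.1, 87.2, -24.7]
force: [-0.4, 0.7, 0.5]
width: 0.0006
```

```bash
python3 -c "
from h import *
sb((0.4,-16.5,74))"
```

```text
t 8.63 bed x 1.1 y -15.5 z 74.9 | F bed -0.1 0.8 0.5 | yawerr 90.88 tilt [ 0.045 -0.021 -0.999] w 0.0006
tool shift mm [ 0.9 -0.8  0.9] units [ 0.004 -0.004  0.005]
```

>>> {"method": "send_rows", "body": {"targets": [1,0.002,0,0,0,1,0.002,0,0,0,1,0.002,0,0,0,1,0.002,0,0,0,1,0.002,0,0,0,1,0.002,0,0,0,1,0.002,0,0,0,1,0.002,0,0,0,1,0.002,0,0,0,1,0.002,0,0,0]}}

```text
time: 9.47
position: [0.5453, 0.0096, 0.0706]
eef_rot: [45.1, 87.2, -24.7]
force: [0.0, 0.2, -0.6]
width: 0.0007
```

```bash
python3 - <<'E'
from h import *
sb((0.4,-16.5,74))
import pickle
m=camera_model("wrist"); im=get_image("wrist"); pickle.dump((im,m),open("w3.pkl","wb"))
cv2.imwrite("pics/w3.png",im[:,:,::-1])
p,R=tool(); print("TCP",proj("wrist",p,m))
E
```

```text
t 9.47 bed x 1.3 y -16.0 z 70.6 | F bed 0.1 0.2 -0.6 | yawerr 90.85 tilt [ 0.045 -0.021 -0.999] w 0.0007
tool shift mm [-3.4 -0.8  0.7] units [-0.017 -0.004  0.003]
TCP [325.16388595 224.20897308]
```

View pics/w3.png

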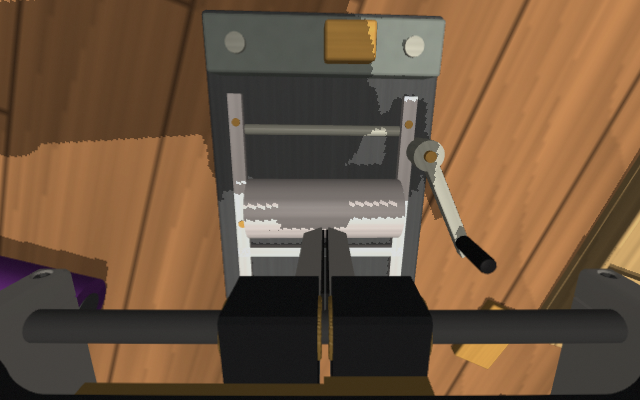

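```bash
python3 - <<'E'
from h import *
import pickle
im,m=pickle.load(open("w3.pkl","rb"))
p,R=tool()
for x in (-97,-110,-124,-140):
  print(x,[proj("wrist",p+R@np.array([x,y,z])/1e3,m).round(0).tolist() for y in (-88.5,88.5) for z in(-37.5,-20,0,20)])
E
```

```text
-97 [[86.0, 218.0], [95.0, 261.0], [105.0, 306.0], [114.0, 348.0], [565.0, 217.0], [556.0, 260.0], [546.0, 306.0], [537.0, 348.0]]
-110 [[58.0, 230.0], [69.0, 278.0], [81.0, 327.0], [92.0, 373.0], [593.0, 229.0], [582.0, 277.0], [570.0, 327.0], [559.0, 372.0]]
-124 [[19.0, 247.0], [34.0, 301.0], [49.0, 356.0], [63.0, 405.0], [632.0, 246.0], [618.0, 300.0], [603.0, 355.0], [589.0, 404.0]]
-140 [[-42.0, 274.0], [-21.0, 336.0], [1.0, 399.0], [20.0, 454.0], [694.0, 273.0], [673.0, 335.0], [651.0, 398.0], [632.0, 453.0]]
```

>>> {"method": "send_rows", "body": {"targets": [1,0.01,0,0,0,1,0.01,0,0,0,1,0.01,-0.002,0,0,1,0.01,-0.002,0,0,1,0.01,0,0,0,1,0.01,0,0,0,1,0.005,0,0,0,1,0.003,0,0,0,1,0.002,0,0,0,1,0.002,0,0,0]}}

```text
time: 10.35
position: [0.545, 0.009, 0.0543]
eef_rot: [45.0, 87.2, -24.8]
force: [0.8, 0.5, 0.4]
width: 0.0003
```

```bash
python3 -c "
from h import *
sb((0.4,-16.5,47))"
```

```text
t 10.35 bed x 0.8 y -16.4 z 54.3 | F bed 1.0 0.2 0.4 | yawerr 90.85 tilt [ 0.044 -0.02  -0.999] w 0.0003
tool shift mm [ 7.2 -0.6 -0.2] units [ 0.036 -0.003 -0.001]
```

>>> {"method": "send_rows", "body": {"targets": [1,0.002,0,0,0,1,0.002,0,0,0,1,0.002,0,0,0,1,0.002,0,0,0,1,0.002,0,0,0,1,0.002,0,0,0,1,0.002,0,0,0,1,0.002,0,0,0,1,0.002,0,0,0,1,0.002,0,0,0]}}

```text
time: 11.18
position: [0.5454, 0.0089, 0.0501]
eef_rot: [45.1, 87.2, -24.7]
force: [0.3, -0.1, -0.8]
width: 0.0005
```

>>> {"method": "send_rows", "body": {"targets": [1,0.002,0,0,0,1,0.002,0,0,0,1,0.002,0,0,0,1,0.002,0,0,0,1,0.002,0,0,0,1,0.002,0,0,0,1,0.002,0,0,0,1,0.002,0,0,0,1,0.002,0,0,0,1,0.002,0,0,0]}}

```text
time: 12.02
position: [0.5456, 0.0089, 0.0457]
eef_rot: [45.2, 87.2, -24.6]
force: [-0.4, 0.0, -0.6]
width: 0.0003
```

```bash
python3 -c "
from h import *
sb((0.4,-16.5,47))"
```

```text
t 12.02 bed x 1.4 y -16.8 z 45.7 | F bed -0.4 0.2 -0.6 | yawerr 90.85 tilt [ 0.045 -0.021 -0.999] w 0.0003
tool shift mm [-1.3 -0.9 -0.3] units [-0.007 -0.005 -0.001]
```

```bash
python3 - <<'E'
from h import *
import pickle
m=camera_model("wrist"); im=get_image("wrist"); pickle.dump((im,m),open("w4.pkl","wb"))
s=get_image("scene")
a=cv2.resize(im[140:300,210:430,::-1],None,fx=3.5,fy=3.5,interpolation=cv2.INTER_CUBIC)
cv2.imwrite("pics/w4.png",a)
c=cv2.convertScaleAbs(cv2.resize(s[170:250,290:390,::-1],None,fx=7,fy=7,interpolation=cv2.INTER_CUBIC),alpha=1.4,beta=15)
cv2.imwrite("pics/s4.png",c)
p,R=tool()
for h in (0,20,27,35): print(h,(proj("scene",p+np.array([0,0,h/1e3]))-[290,170]).round(1)*7,(proj("wrist",p+R@np.array([-h/1e3,0,-.008]),m)-[210,140]).round(1)*3.5)
E
```

```text
0 [280.  389.2] [403.2 256.2]
20 [282.1 356.3] [403.2 290.5]
27 [282.8 345.1] [403.55 303.8 ]
35 [283.5 331.8] [403.55 320.6 ]
```

View pics/w4.png

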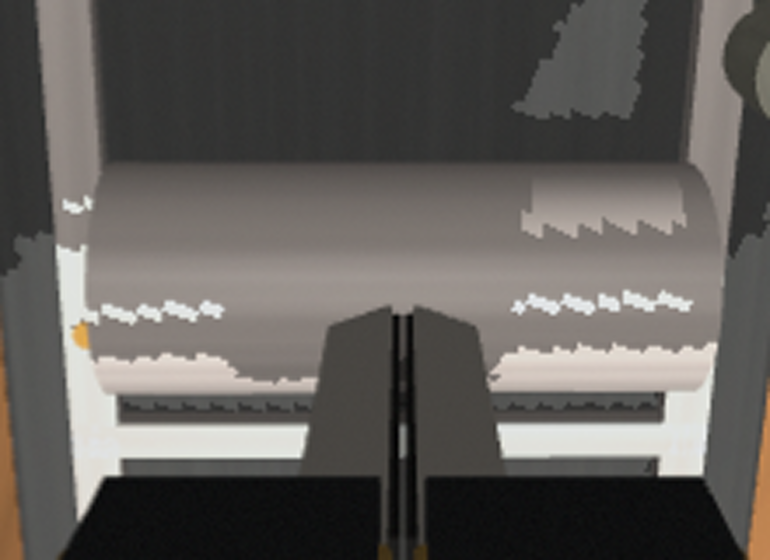

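View pics/s4.png

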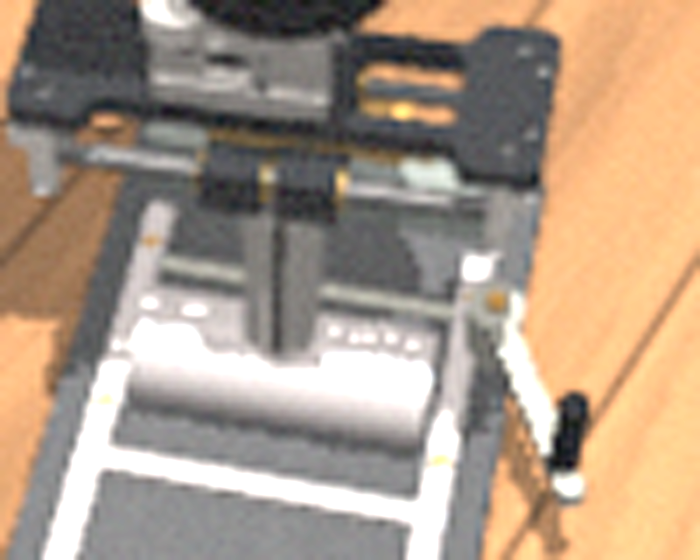

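>>> {"method": "send_rows", "body": {"targets": [1,0.0015,0,0,0,1,0.0015,0,0,0,1,0.0015,0,0,0,1,0.0015,0,0,0,1,0.0015,0,0,0,1,0.0015,0,0,0,1,0.0015,0,0,0,1,0.0015,0,0,0,1,0.0015,0,0,0,1,0.0015,0,0,0]}}

```text
time: 12.95
position: [0.546, 0.0083, 0.0449]
eef_rot: [42.3, 87.1, -27.5]
force: [-2.8, -1.4, 7.0]
width: 0.0006
```

```bash
python3 -c "
from h import *
sb((0.4,-16.5,47))"
```

```text
t 12.95 bed x 1.5 y -17.5 z 44.9 | F bed -3.1 -0.4 7.0 | yawerr 90.83 tilt [ 0.045 -0.024 -0.999] w 0.0006
tool shift mm [-2.2 -1.  -0.9] units [-0.011 -0.005 -0.004]
```

>>> {"method": "send_rows", "body": {"targets": [1,0.002,0,0,0,1,0.002,0,-0.005,0,1,0.002,0,-0.01,0,1,0.002,0,-0.01,0,1,0.002,0,-0.01,0,1,0.002,0,-0.01,0,1,0.002,0,-0.01,0,1,0.002,0,-0.01,0,1,0.002,0,-0.01,0,1,0.002,0,-0.01,0]}}

```text
time: 13.78
position: [0.5408, 0.0225, 0.0446]
eef_rot: [36.8, 86.8, -33.2]
force: [-4.4, -1.9, 12.5]
width: 0.0006
```

```bash
python3 - <<'E'
from h import *
sb((0.4,-16.5,47))
import pickle
m=camera_model("wrist"); im=get_image("wrist"); pickle.dump((im,m),open("w5.pkl","wb"))
a=cv2.resize(im[100:300,200:450,::-1],None,fx=3,fy=3,interpolation=cv2.INTER_CUBIC)
cv2.imwrite("pics/w5.png",a)
E
```

```text
t 13.78 bed x 1.3 y -2.4 z 44.6 | F bed -4.8 -0.3 12.5 | yawerr 90.72 tilt [ 0.047 -0.031 -0.998] w 0.0006
tool shift mm [-1.8 -1.  14.2] units [-0.009 -0.005  0.071]
```

View pics/w5.png

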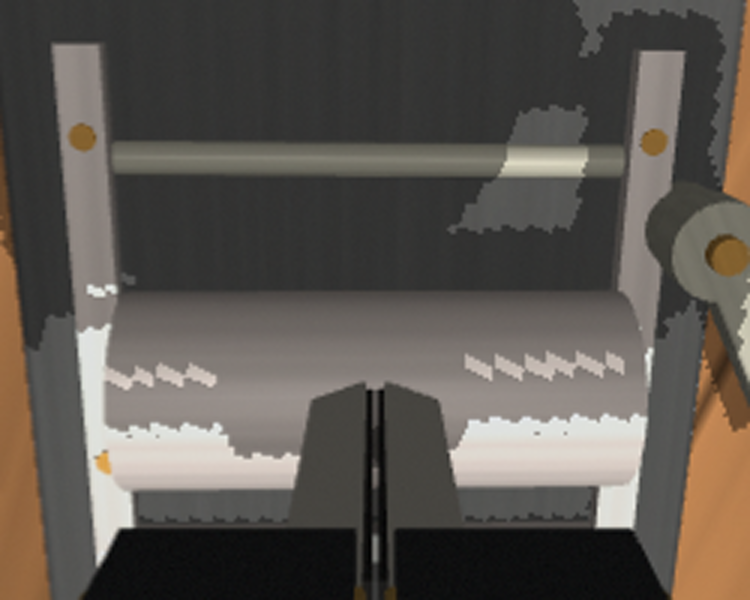

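```bash
cat >> h.py <<'E'
def rolly(uvf,uvr,m,z=.052,r=.022):
    out=[]
    for uv,sgn in ((uvf,1),(uvr,-1)):
        c,d=ray("wrist",uv,m)
        cy=bed(c)[1]; dy=BR[:,1]@d[:2]; dz=d[2]
        n=np.hypot(dy,dz); # line through (cy,cz); distance of (y,z): |(y-cy)*dz-(z-cz)*dy|/n
        y0=cy+(z-c[2])*dy/dz  # on-line y at z
        out.append((y0-sgn*r*n/abs(dz))*1e3)
    return np.round(out,1),round(np.mean(out),1)
def chk(name,box=(200,100,450,300),f=3):
    import pickle
    sb(); m=camera_model("wrist"); im=get_image("wrist"); pickle.dump((im,m),open(name+".pkl","wb"))
    x0,y0,x1,y1=box
    cv2.imwrite("pics/%s.png"%name,cv2.resize(im[y0:y1,x0:x1,::-1],None,fx=f,fy=f,interpolation=cv2.INTER_CUBIC))
def meas(name,fr,rr,fl=None,rl=None,x0=200,y0=100,f=3):
    import pickle
    im,m=pickle.load(open(name+".pkl","rb"))
    g=lambda q:(x0+(q[0]+.5)/f-.5,y0+(q[1]+.5)/f-.5)
    print("right",rolly(g(fr),g(rr),m)); 
    if fl: print("left",rolly(g(fl),g(rl),m))
    return m,g
E
python3 - <<'E'
from h import *
m,g=meas("w5",(550,291),(550,489),(200,291),(200,489))
for q,z in (((368,142),.034),((368,176),.03)): print(bed(onz("wrist",g(q),z,m))*1e3)
E
```

```text
right (array([-3.1, -3.3]), np.float64(-3.2))
left (array([-3.1, -2.7]), np.float64(-2.9))
[-0.84846439 49.51872047]
[-0.66589881 41.04911011]
```

>>> {"method": "send_rows", "body": {"targets": [1,0.002,0,-0.01,0,1,0.002,0,-0.01,0,1,0.002,0,-0.01,0,1,0.002,0,-0.01,0,1,0.001,0,0,0,1,0,0,0,0,1,-0.01,0,0,0,1,-0.02,0,0,0,1,-0.01,-0.003,0.03,0,1,0,-0.003,0.035,0]}}

```text
time: 14.67
position: [0.5409, 0.0185, 0.0542]
eef_rot: [34.8, 86.6, -35.0]
force: [0.5, -0.4, 0.1]
width: 0.0001
```

```bash
python3 - <<'E'
from h import *
chk("w6")
E
```

```text
t 14.67 bed x 0.1 y -6.2 z 54.2 | F bed 0.3 -0.6 0.1 | yawerr 90.86 tilt [ 0.048 -0.034 -0.998] w 0.0001
```

View pics/w6.png

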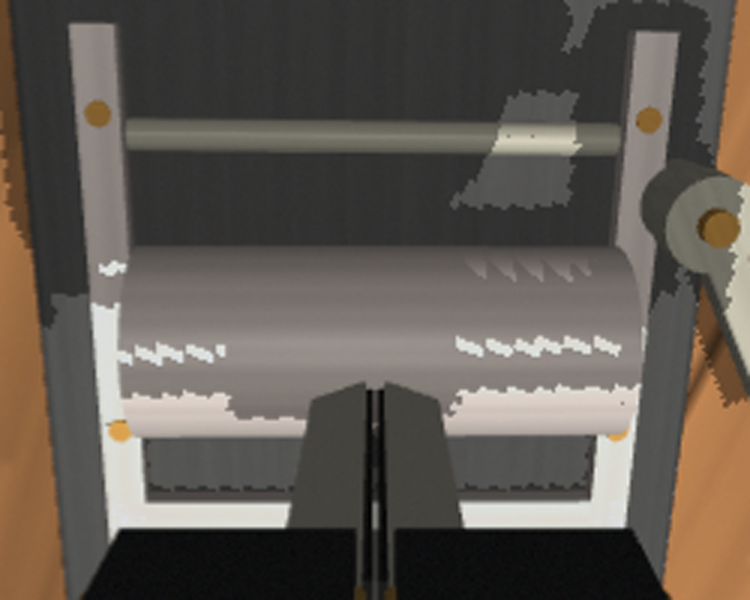

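```bash
python3 - <<'E'
from h import *
m,g=meas("w6",(550,247),(550,437),(200,247),(200,437))
E
```

```text
right (array([0.9, 1. ]), np.float64(1.0))
left (array([0.6, 1.2]), np.float64(0.9))
```

>>> {"method": "send_rows", "body": {"targets": [1,0.015,0,0.004,0,1,0.015,0,0,0,1,0.007,0,0,0,1,0.003,0,0,0,1,0.003,0,0,0,1,0.002,0,0,0,1,0.002,0,0,0,1,0.002,0,0,0,1,0.002,0,-0.005,0,1,0.002,0,-0.01,0]}}

```text
time: 15.55
position: [0.5421, 0.0153, 0.0442]
eef_rot: [31.2, 86.4, -38.8]
force: [-6.8, -3.3, 18.2]
width: 0.0005
```

```bash
python3 - <<'E'
from h import *
sb()
E
```

```text
t 15.55 bed x 0.1 y -9.6 z 44.2 | F bed -7.5 -0.8 18.2 | yawerr 90.60 tilt [ 0.049 -0.039 -0.998] w 0.0005
```

```bash
python3 - <<'E'
from h import *
chk("w7"); sb()
E
```

```text
t 15.55 bed x 0.1 y -9.6 z 44.2 | F bed -7.5 -0.8 18.2 | yawerr 90.60 tilt [ 0.049 -0.039 -0.998] w 0.0005
t 15.60 bed x 0.2 y -9.1 z 44.3 | F bed -7.3 -1.4 18.0 | yawerr 90.62 tilt [ 0.049 -0.039 -0.998] w 0.0001
```

View pics/w7.png

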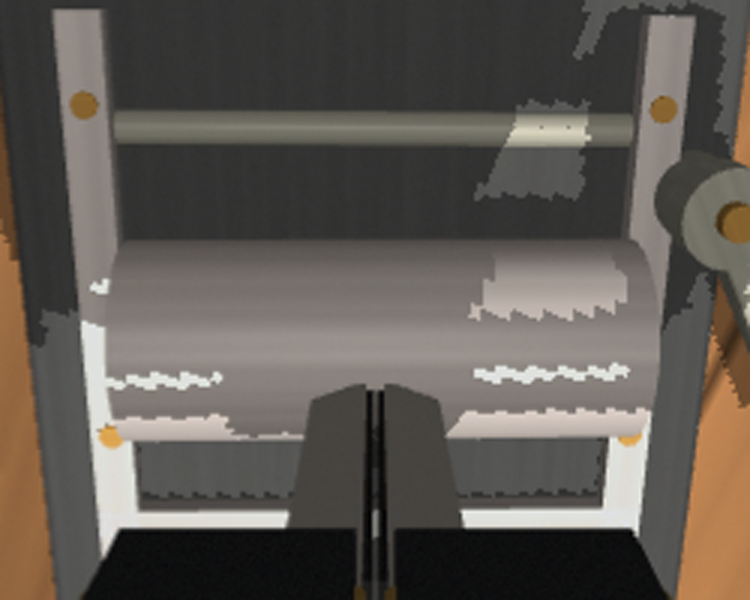

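```bash
python3 - <<'E'
from h import *
m,g=meas("w7",(550,240),(550,438),(200,240),(200,439))
E
```

```text
right (array([1.7, 2.2]), np.float64(2.0))
left (array([1.7, 2.6]), np.float64(2.1))
```

>>> {"method": "send_rows", "body": {"targets": [1,0.001,0,-0.01,0,1,0.001,0,-0.012,0,1,0.001,0,-0.012,0,1,0.001,0,-0.012,0,1,0.001,0,-0.012,0,1,0.001,0,-0.012,0,1,0.001,0,-0.012,0,1,0.001,0,-0.012,0,1,0.001,0,-0.012,0,1,0.001,0,-0.012,0]}}

```text
time: 16.43
position: [0.5336, 0.0383, 0.0447]
eef_rot: [26.9, 86.1, -43.1]
force: [-3.1, -0.6, 9.1]
width: 0.0005
```

```bash
python3 - <<'E'
from h import *
chk("w8"); sb()
E
```

```text
t 16.43 bed x -0.2 y 15.0 z 44.7 | F bed -3.1 0.5 9.1 | yawerr 90.70 tilt [ 0.05  -0.046 -0.998] w 0.0005
t 16.48 bed x -0.2 y 15.5 z 44.7 | F bed -2.8 1.5 7.1 | yawerr 90.72 tilt [ 0.05  -0.046 -0.998] w 0.0004
```

View pics/w8.png

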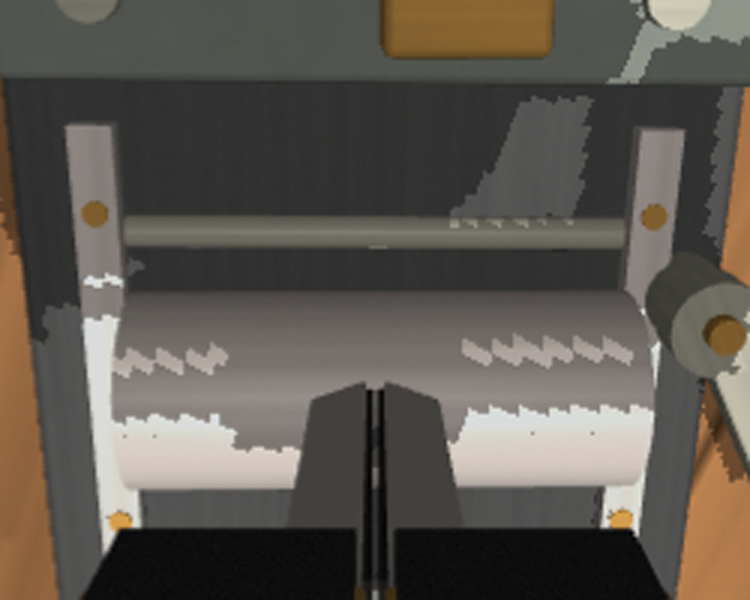

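```bash
python3 - <<'E'
from h import *
m,g=meas("w8",(550,291),(550,487),(200,291),(200,489))
E
```

```text
right (array([14.4, 14.7]), np.float64(14.5))
left (array([14.4, 14.7]), np.float64(14.6))
```

>>> {"method": "send_rows", "body": {"targets": [1,0.0015,0,-0.012,0,1,0.0015,0,-0.012,0,1,0.001,0,-0.008,0,1,0.001,0,0,0,1,0,0,0,0,1,-0.02,0,0,0,1,-0.15,0,0,0,1,-0.18,0,0,0,1,-0.18,0,0,0,1,-0.18,0,0,0]}}

```text
time: 17.32
position: [0.5185, 0.054, 0.1846]
eef_rot: [17.7, 86.7, -51.9]
force: [0.4, -0.9, 0.2]
width: 0.001
```

```bash
python3 - <<'E'
from h import *
chk("w9",(180,60,460,290),2.5)
E
```

```text
t 17.32 bed x -9.3 y 34.8 z 184.6 | F bed 0.1 -1.0 0.2 | yawerr 91.05 tilt [ 0.036 -0.046 -0.998] w 0.0010
```

View pics/w9.png

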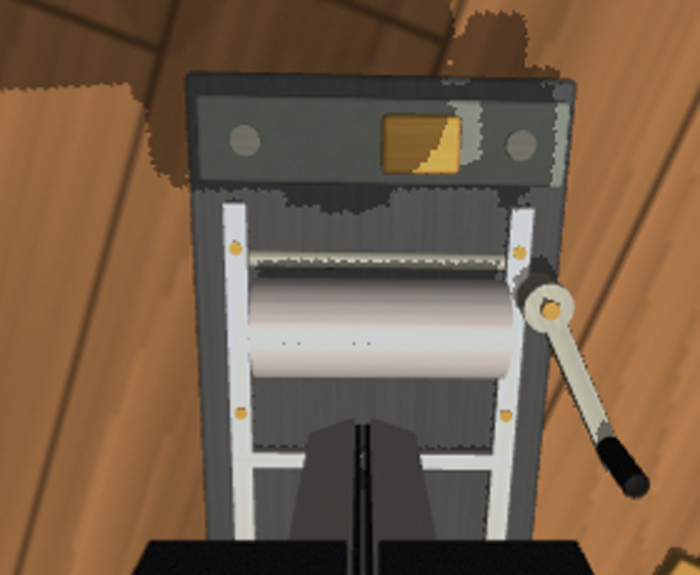

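```bash
python3 - <<'E'
from h import *
m,g=meas("w9",(480,279),(480,378),(280,280),(280,378),180,60,2.5)
print([(bed(onz("wrist",g(q),z,m))*1e3).round(1).tolist() for q,z in (((380,251),.034),((380,270),.03),((550,310),.057))])
print(proj("wrist",tool()[0],m))
E
```

```text
right (array([19. , 19.1]), np.float64(19.1))
left (array([17.4, 18.2]), np.float64(17.8))
[[0.8, 49.7], [1.2, 40.1], [74.4, 29.4]]
[330.27177833 227.13239883]
```

>>> {"method": "send_rows", "body": {"targets": [1,0,0,0,0,1,0,0,0.18,0,1,0,0,0.2,0,1,0,0,0.2,0,1,0,0,0.2,0,1,0,0,0,0,1,0,0,0,0,1,0,0,0,0,1,0,0,0,0,1,0,0,0,0]}}

```text
time: 18.2
position: [0.5773, -0.0931, 0.2011]
eef_rot: [24.4, 86.3, -44.8]
force: [-0.4, 0.7, 0.3]
width: 0.0005
```

```bash
python3 - <<'E'
from h import *
sb((0,8,80))
E
```

```text
t 18.20 bed x -2.7 y -123.5 z 201.1 | F bed -0.2 0.8 0.3 | yawerr 91.44 tilt [ 0.046 -0.046 -0.998] w 0.0005
tool shift mm [ 113.3    2.7 -138.3] units [ 0.566  0.014 -0.692]
```

>>> {"method": "send_rows", "body": {"targets": [1,0.03,0.004,-0.05,0.016,1,0.06,0.004,-0.1,0,1,0.06,0.004,-0.1,0,1,0.06,0.004,-0.1,0,1,0.06,0,-0.1,0,1,0.06,0,-0.09,0,1,0.06,0,-0.08,0,1,0.04,0,-0.04,0,1,0.02,0,0,0,1,0,0,0,0]}}

```text
time: 19.03
position: [0.5354, 0.0432, 0.1005]
eef_rot: [26.8, 86.1, -43.0]
force: [1.1, 0.5, 0.5]
width: 0.0006
```

```bash
python3 - <<'E'
from h import *
chk("w10",(180,60,460,290),2.5)
E
```

```text
t 19.03 bed x 3.1 y 19.0 z 100.5 | F bed 1.2 0.1 0.5 | yawerr 90.82 tilt [ 0.049 -0.046 -0.998] w 0.0006
```

View pics/w10.png

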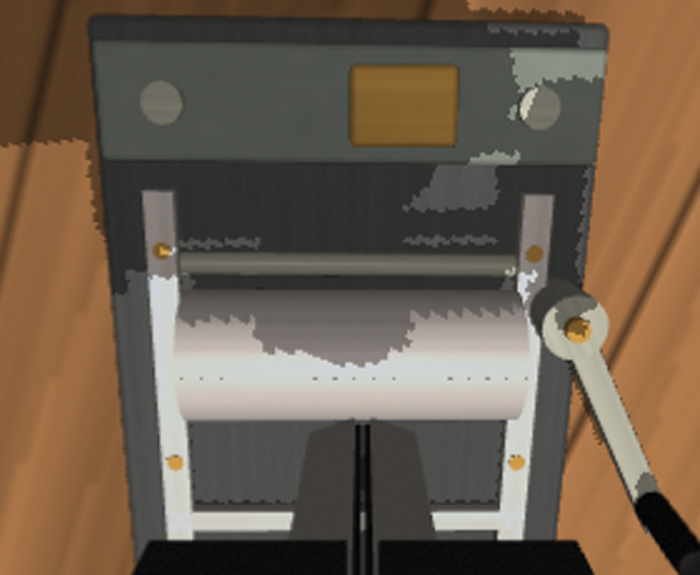

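```bash
python3 - <<'E'
from h import *
m,g=meas("w10",(480,291),(480,419),(230,291),(230,421),180,60,2.5)
print([(bed(onz("wrist",g(q),z,m))*1e3).round(1).tolist() for q,z in (((380,253),.034),((380,276),.03),((578,327),.057),((175,355),.052),((529,355),.052))])
sb((0.8,10,60))
E
```

```text
right (array([18.4, 19.4]), np.float64(18.9))
left (array([18. , 18.7]), np.float64(18.3))
[[10.5, 49.8], [10.8, 40.7], [74.7, 30.4], [-58.2, 18.6], [60.6, 18.9]]
t 19.08 bed x 3.4 y 19.0 z 101.0 | F bed -0.2 -0.7 -0.2 | yawerr 90.81 tilt [ 0.05  -0.046 -0.998] w 0.0007
tool shift mm [41.3 -3.9  6.4] units [ 0.207 -0.02   0.032]
```

>>> {"method": "send_rows", "body": {"targets": [1,0.04,-0.004,0.007,0,1,0.05,-0.004,0.007,0,1,0.05,-0.004,0.007,0,1,0.05,-0.004,0.007,0,1,0.03,-0.002,0.003,0,1,0.01,0,0,0,1,0.01,0,0,0,1,0.005,0,0,0,1,0,0,0,0,1,0,0,0,0]}}

```text
time: 19.92
position: [0.5383, 0.0298, 0.0479]
eef_rot: [27.4, 86.1, -42.7]
force: [0.6, 0.1, -0.1]
width: 0.0005
```

```bash
python3 - <<'E'
from h import *
sb((1,9.9,44.8))
E
```

```text
t 19.92 bed x 1.4 y 5.4 z 47.9 | F bed 0.6 -0.1 -0.1 | yawerr 90.55 tilt [ 0.05  -0.047 -0.998] w 0.0005
tool shift mm [ 2.8 -0.5 -4.7] units [ 0.014 -0.002 -0.023]
```

>>> {"method": "send_rows", "body": {"targets": [1,0.003,-0.002,-0.018,0,1,0.003,0,-0.006,0,1,0.003,0,0,0,1,0.003,0,0,0,1,0.002,0,0,0,1,0.0015,0,0,0,1,0.0015,0,-0.006,0,1,0.0015,0,-0.012,0,1,0.0012,0,-0.012,0,1,0.0012,0,-0.012,0]}}

```text
time: 20.75
position: [0.5345, 0.0425, 0.0449]
eef_rot: [27.8, 85.9, -42.3]
force: [-3.8, -1.4, 10.8]
width: 0.0009
```

```bash
python3 - <<'E'
from h import *
chk("w11")
E
```

```text
t 20.75 bed x 2.1 y 18.6 z 44.9 | F bed -4.1 -0.1 10.8 | yawerr 90.51 tilt [ 0.053 -0.048 -0.997] w 0.0009
```

View pics/w11.png

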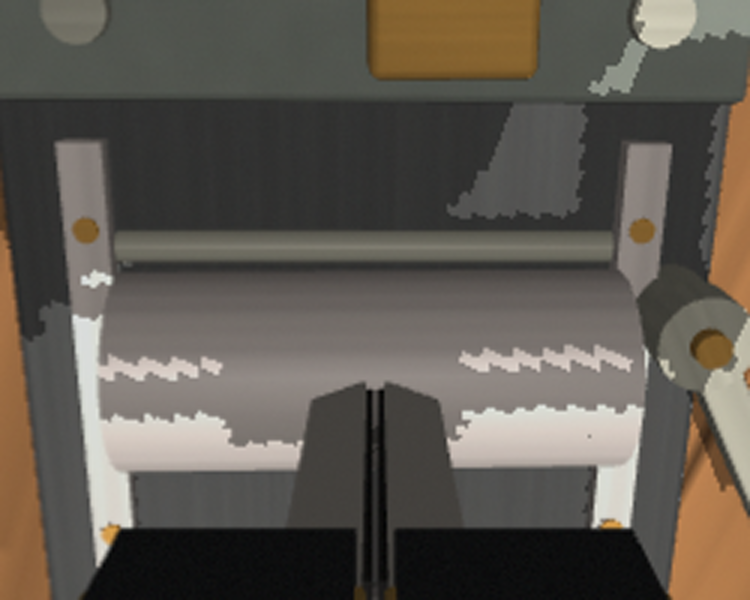

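```bash
python3 - <<'E'
from h import *
m,g=meas("w11",(550,267),(550,467),(200,268),(200,471))
print([(bed(onz("wrist",g(q),z,m))*1e3).round(1).tolist() for q,z in (((100,380),.052),((646,370),.052))])
E
```

```text
right (array([23.4, 23. ]), np.float64(23.2))
left (array([23.4, 22.8]), np.float64(23.1))
[[-59.5, 20.6], [62.5, 22.1]]
```

>>> {"method": "send_rows", "body": {"targets": [1,0.0012,0,-0.012,0,1,0.0012,0,-0.012,0,1,0.0012,0,-0.012,0,1,0.0012,0,-0.012,0,1,0.001,0,-0.006,0,1,0.001,0,0,0,1,0,0,0,0,1,-0.02,0,0,0,1,-0.03,0,0.01,0,1,0,-0.004,0.02,0]}}

```text
time: 21.63
position: [0.5309, 0.0493, 0.056]
eef_rot: [26.8, 85.8, -43.3]
force: [0.1, 0.0, 0.8]
width: 0.0008
```

>>> {"method": "send_rows", "body": {"targets": [1,0,-0.003,0.02,0,1,0,0,0,0.006,1,0,0,0,0,1,0,0,0,0,1,0,0,0,0,1,0,0,0,0,1,0,0,0,0,1,0,0,0,0,1,0,0,0,0,1,0,0,0,0]}}

```text
time: 22.47
position: [0.532, 0.0433, 0.0563]
eef_rot: [27.3, 85.8, -43.4]
force: [-0.3, -0.5, -0.3]
width: 0.0004
```

```bash
python3 - <<'E'
from h import *
chk("w12")
E
```

```text
t 22.47 bed x -0.0 y 20.2 z 56.3 | F bed -0.4 -0.3 -0.3 | yawerr 89.90 tilt [ 0.054 -0.051 -0.997] w 0.0004
```

View pics/w12.png

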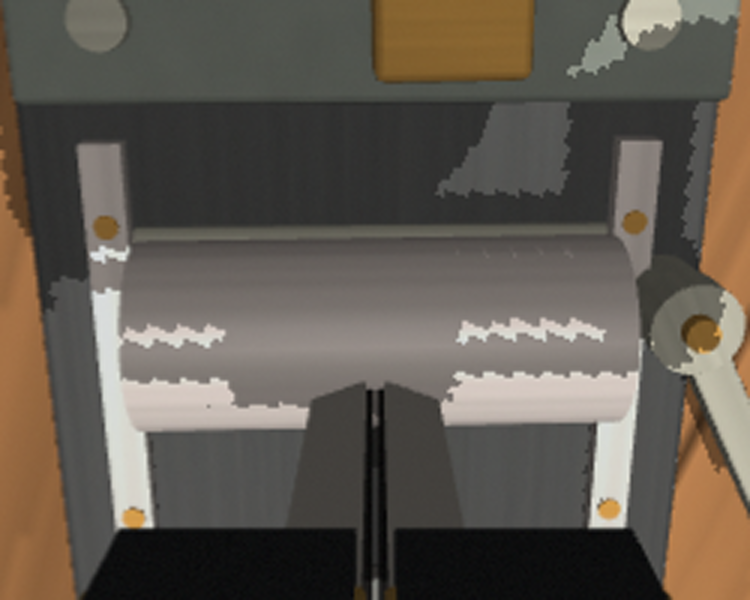

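```bash
python3 - <<'E'
from h import *
m,g=meas("w12",(550,236),(550,422),(200,240),(200,428))
print([(bed(onz("wrist",g(q),z,m))*1e3).round(1).tolist() for q,z in (((120,320),.052),((640,320),.052))])
sb((1,17.4,46.5))
E
```

```text
right (array([28.7, 29.5]), np.float64(29.1))
left (array([28.8, 29.6]), np.float64(29.2))
[[-58.8, 32.8], [61.8, 30.9]]
t 22.52 bed x -0.0 y 20.2 z 56.3 | F bed -0.3 -0.5 -0.4 | yawerr 89.90 tilt [ 0.054 -0.051 -0.997] w 0.0003
tool shift mm [10.   0.7  2.1] units [0.05  0.004 0.011]
```

>>> {"method": "send_rows", "body": {"targets": [1,0.012,0.003,0.008,0,1,0.015,0,0.003,0,1,0.012,0,0,0,1,0.006,0,0,0,1,0.003,0,0,0,1,0.002,0,0,0,1,0.002,0,0,0,1,0.002,0,0,0,1,0.0012,0,0,0,1,0.0012,0,0,0]}}

```text
time: 23.35
position: [0.5344, 0.0402, 0.0448]
eef_rot: [26.7, 85.7, -44.1]
force: [-2.8, -0.8, 6.7]
width: 0.0006
```

```bash
python3 - <<'E'
from h import *
chk("w13")
E
```

```text
t 23.35 bed x 1.1 y 16.5 z 44.8 | F bed -2.9 0.2 6.7 | yawerr 89.89 tilt [ 0.054 -0.052 -0.997] w 0.0006
```

View pics/w13.png

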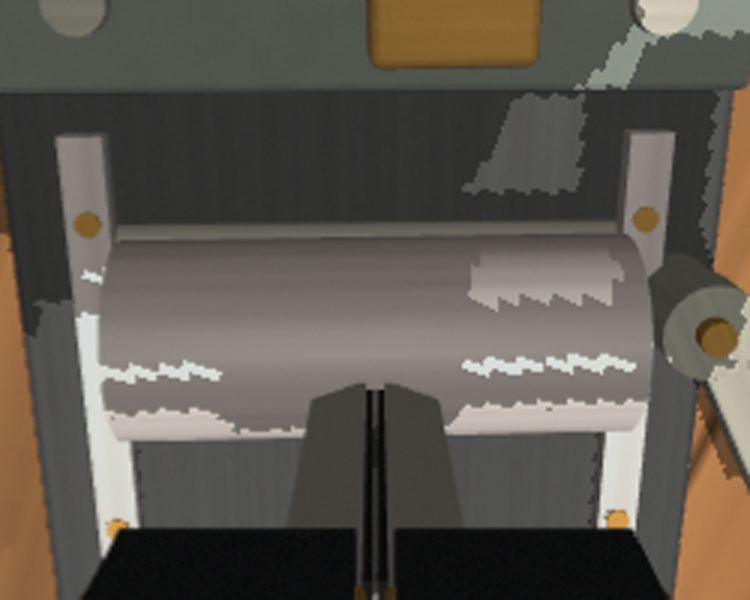

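>>> {"method": "send_rows", "body": {"targets": [1,0.0012,0,-0.003,0,1,0.001,0,-0.004,0,1,0.001,0,-0.004,0,1,0.001,0,-0.004,0,1,0.001,0,-0.004,0,1,0.001,0,-0.004,0,1,0.001,0,-0.004,0,1,0.001,0,-0.004,0,1,0.001,0,-0.004,0,1,0.001,0,-0.004,0]}}

```text
time: 24.23
position: [0.5322, 0.046, 0.0452]
eef_rot: [24.7, 85.4, -46.1]
force: [-2.5, -1.8, 6.8]
width: 0.0005
```

```bash
python3 - <<'E'
from h import *
chk("w14")
E
```

```text
t 24.23 bed x 1.0 y 22.6 z 45.2 | F bed -3.0 -0.9 6.8 | yawerr 89.82 tilt [ 0.056 -0.058 -0.997] w 0.0005
```

View pics/w14.png

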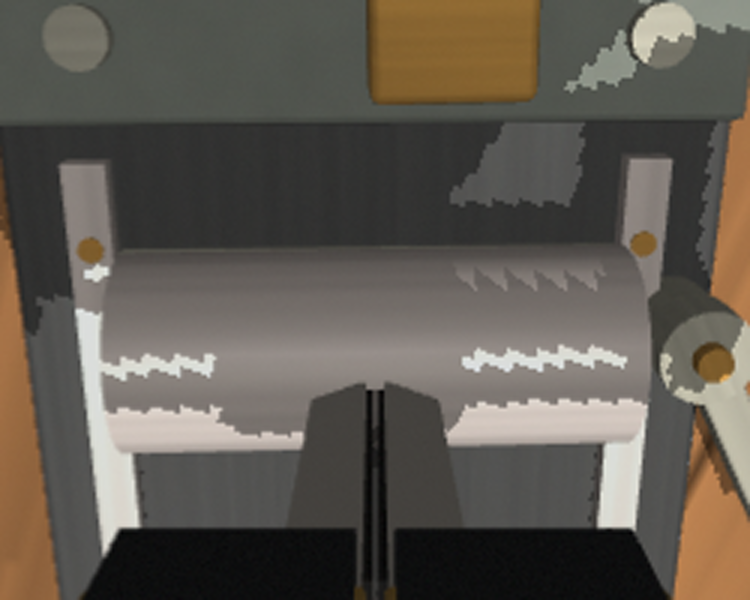

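```bash
python3 - <<'E'
from h import *
m,g=meas("w14",(550,245),(550,445),(200,249),(200,451))
print((BR.T@tool()[1][:2,0]).round(4))
E
```

```text
right (array([32.1, 31.9]), np.float64(32.0))
left (array([32.3, 32.2]), np.float64(32.2))
[ 0.0332 -0.073 ]
```

>>> {"method": "send_rows", "body": {"targets": [1,0.0015,0,-0.004,0,1,0.0015,0,-0.004,0,1,0.0013,0,-0.004,0,1,0.0013,0,-0.004,0,1,0.0013,0,-0.004,0,1,0.0013,0,-0.004,0,1,0.0013,0,-0.004,0,1,0.0013,0,-0.004,0,1,0.0013,0,-0.004,0,1,0.0013,0,-0.004,0]}}

```text
time: 25.12
position: [0.5316, 0.0473, 0.0456]
eef_rot: [21.4, 84.8, -49.7]
force: [-0.1, -4.3, 8.3]
width: 0.0004
```

```bash
python3 - <<'E'
from h import *
chk("w15")
E
```

```text
t 25.12 bed x 0.9 y 24.1 z 45.6 | F bed -1.5 -4.1 8.3 | yawerr 89.59 tilt [ 0.059 -0.069 -0.996] w 0.0004
```

View pics/w15.png

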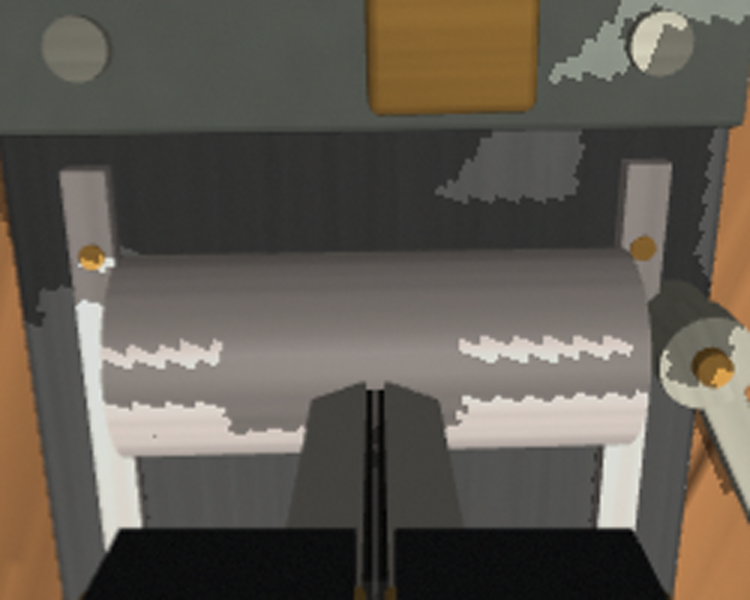

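```bash
python3 - <<'E'
from h import *
m,g=meas("w15",(550,250),(550,447),(200,255),(200,455))
R=tool()[1];print((BR.T@R[:2,0]).round(4))
for z in (.0525,.053): 
    im,mm=__import__("pickle").load(open("w15.pkl","rb")); print(rolly(g((550,250)),g((550,447)),mm,z))
E
```

```text
right (array([32.3, 32.7]), np.float64(32.5))
left (array([32.6, 32.8]), np.float64(32.7))
[ 0.0324 -0.0848]
(array([32.4, 33. ]), np.float64(32.7))
(array([32.6, 33.2]), np.float64(32.9))
```

>>> {"method": "send_rows", "body": {"targets": [1,0.0015,0,-0.007,0,1,0.0015,0,-0.008,0,1,0.0015,0,-0.008,0,1,0.0015,0,-0.008,0,1,0.0015,0,-0.008,0,1,0.0013,0,-0.008,0,1,0.0013,0,-0.008,0,1,0.0013,0,-0.008,0,1,0.0013,0,-0.008,0,1,0.0013,0,-0.008,0]}}

```text
time: 26.0
position: [0.5293, 0.0537, 0.047]
eef_rot: [17.8, 83.9, -53.6]
force: [-2.8, -4.3, 12.2]
width: 0.0005
```

```bash
python3 - <<'E'
from h import *
chk("w16")
R=tool()[1];print((BR.T@R[:2,0]).round(4))
E
```

```text
t 26.00 bed x 0.9 y 30.9 z 47.0 | F bed -4.1 -3.1 12.2 | yawerr 89.23 tilt [ 0.063 -0.085 -0.994] w 0.0005
[ 0.031  -0.1015]
```

View pics/w16.png

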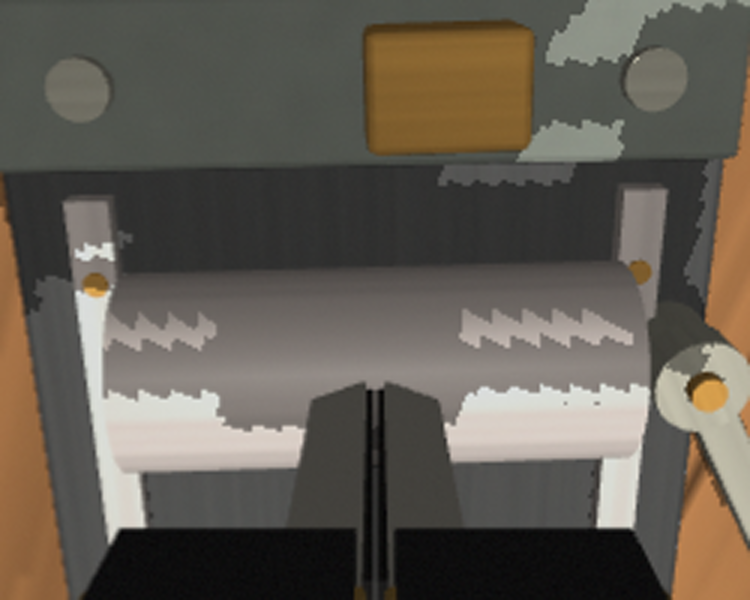

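```bash
python3 - <<'E'
from h import *
import pickle
im,m=pickle.load(open("w16.pkl","rb")); f=3
g=lambda q:(200+(q[0]+.5)/f-.5,100+(q[1]+.5)/f-.5)
for z in (.052,.053,.0535,.054): print(z,rolly(g((550,264)),g((550,459)),m,z),rolly(g((200,271)),g((200,469)),m,z))
for h in (2.5,3,3.5,4,4.4):
    for y in (35,36,37): print(h,y,round(np.sqrt(676-(44.5-y)**2)+h-4+30,2) if (44.5-y)**2<676-(26-h)**2 else 52,end=' ')
E
```

```text
0.052 (array([35.2, 35.6]), np.float64(35.4)) (array([35.6, 35.7]), np.float64(35.7))
0.053 (array([35.6, 36.2]), np.float64(35.9)) (array([36. , 36.3]), np.float64(36.1))
0.0535 (array([35.7, 36.5]), np.float64(36.1)) (array([36.1, 36.6]), np.float64(36.4))
0.054 (array([35.9, 36.8]), np.float64(36.4)) (array([36.3, 36.9]), np.float64(36.6))
2.5 35 52.7 2.5 36 53.07 2.5 37 53.39 3 35 53.2 3 36 53.57 3 37 53.89 3.5 35 53.7 3.5 36 54.07 3.5 37 54.39 4 35 54.2 4 36 54.57 4 37 54.89 4.4 35 54.6 4.4 36 54.97 4.4 37 55.29
```

>>> {"method": "send_rows", "body": {"targets": [1,0.0014,0,-0.01,0,1,0.0014,0,-0.01,0,1,0.0014,0,-0.01,0,1,0.0014,0,-0.01,0,1,0.0014,0,-0.01,0,1,0.0014,0,-0.01,0,1,0.0014,0,-0.01,0,1,0.0014,0,-0.01,0,1,0.0014,0,-0.01,0,1,0.0014,0,-0.008,0]}}

```text
time: 26.88
position: [0.5243, 0.0681, 0.0479]
eef_rot: [15.8, 83.2, -55.8]
force: [-3.3, -0.8, 9.0]
width: 0.0002
```

```bash
python3 - <<'E'
from h import *
chk("w17")
R=tool()[1];print((BR.T@R[:2,0]).round(4))
E
```

```text
t 26.88 bed x 0.9 y 46.2 z 47.9 | F bed -3.3 0.3 9.0 | yawerr 89.03 tilt [ 0.066 -0.098 -0.993] w 0.0002
[ 0.03   -0.1139]
```

View pics/w17.png

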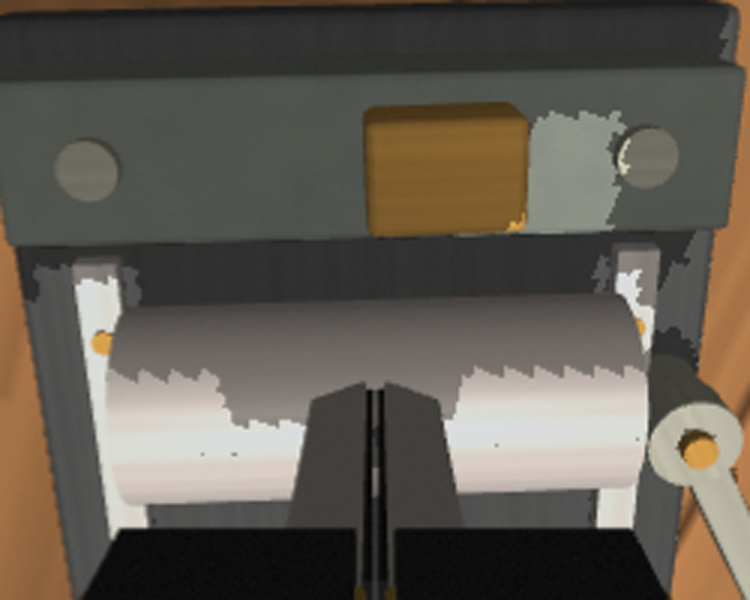

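```bash
python3 - <<'E'
from h import *
import pickle
im,m=pickle.load(open("w17.pkl","rb")); f=3
g=lambda q:(200+(q[0]+.5)/f-.5,100+(q[1]+.5)/f-.5)
for z in (.052,.054,.055): print(z,rolly(g((550,297)),g((550,491)),m,z),rolly(g((200,306)),g((200,502)),m,z))
E
```

```text
0.052 (array([42.1, 42. ]), np.float64(42.0)) (array([42.4, 42.2]), np.float64(42.3))
0.054 (array([42.9, 43.3]), np.float64(43.1)) (array([43.2, 43.5]), np.float64(43.3))
0.055 (array([43.3, 44. ]), np.float64(43.6)) (array([43.6, 44.2]), np.float64(43.9))
```

>>> {"method": "send_rows", "body": {"targets": [1,0.0012,0,-0.01,0,1,0.0012,0,-0.01,0,1,0.0012,0,-0.009,0,1,0.0012,0,-0.004,0,1,0.001,0,-0.002,0,1,0.001,0,-0.002,0,1,0.001,0,-0.002,0,1,0.001,0,-0.002,0,1,0.001,0,-0.002,0,1,0.001,0,0,0]}}

```text
time: 27.77
position: [0.521, 0.077, 0.047]
eef_rot: [15.5, 83.1, -56.1]
force: [-3.5, 0.0, 8.3]
width: 0.0006
```

```bash
python3 - <<'E'
from h import *
chk("w18")
R=tool()[1];print((BR.T@R[:2,0]).round(4))
E
```

```text
t 27.77 bed x 0.8 y 55.7 z 47.0 | F bed -3.3 1.2 8.3 | yawerr 89.07 tilt [ 0.067 -0.1   -0.993] w 0.0006
[ 0.0302 -0.1168]
```

View pics/w18.png

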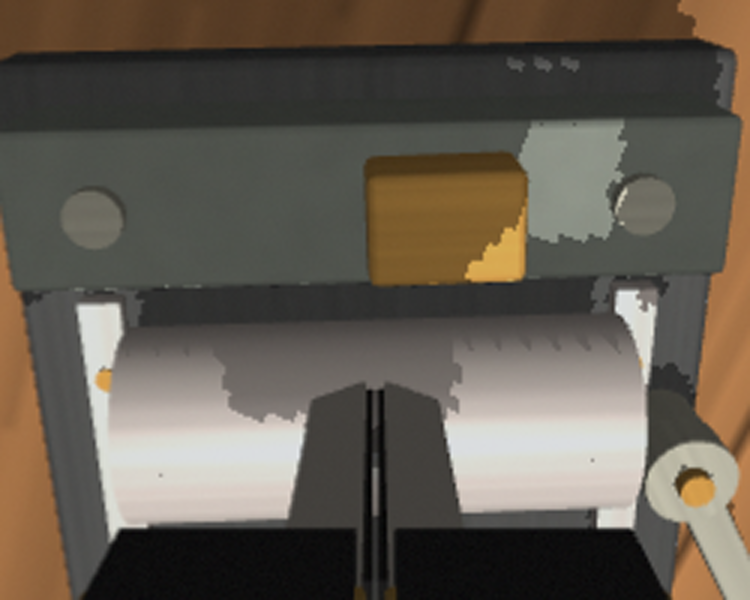

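```bash
python3 - <<'E'
from h import *
import pickle
im,m=pickle.load(open("w18.pkl","rb")); f=3
g=lambda q:(200+(q[0]+.5)/f-.5,100+(q[1]+.5)/f-.5)
for z in (.052,.054,.055): print(z,rolly(g((550,318)),g((550,511)),m,z),rolly(g((200,326)),g((200,521)),m,z))
E
```

```text
0.052 (array([46.7, 46.7]), np.float64(46.7)) (array([47.3, 47.2]), np.float64(47.2))
0.054 (array([47.6, 48.1]), np.float64(47.9)) (array([48.1, 48.6]), np.float64(48.4))
0.055 (array([48. , 48.8]), np.float64(48.4)) (array([48.5, 49.3]), np.float64(48.9))
```

>>> {"method": "send_rows", "body": {"targets": [1,-0.03,0,0,0,1,-0.05,0,0,0,1,-0.05,0,0.03,0,1,-0.05,0,0.06,0,1,-0.05,0,0.06,0,1,0,0,0.06,0,1,0,0,0.04,0,1,0,0,0,0,1,0,0,0,0,1,0,0,0,0]}}

```text
time: 28.65
position: [0.5343, 0.0348, 0.1055]
eef_rot: [16.7, 83.1, -54.8]
force: [0.3, 0.2, 0.4]
width: 0.0006
```

```bash
python3 - <<'E'
from h import *
chk("w19",(180,40,460,280),2.5)
R=tool()[1];print((BR.T@R[:2,0]).round(4))
E
```

```text
t 28.65 bed x -0.7 y 11.5 z 105.5 | F bed 0.3 0.1 0.4 | yawerr 89.19 tilt [ 0.07  -0.099 -0.993] w 0.0006
[ 0.0328 -0.1159]
```

View pics/w19.png

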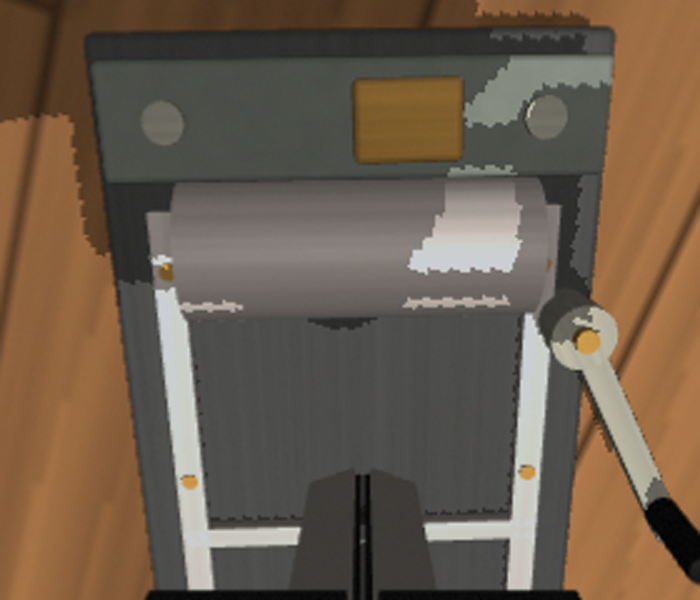

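```bash
python3 - <<'E'
from h import *
m,g=meas("w19",(480,178),(480,314),(230,181),(230,318),180,40,2.5)
print([(bed(onz("wrist",g(q),z,m))*1e3).round(1).tolist() for q,z in (((588,342),.057),((400,180),.06))])
E
sleep 0
```

```text
right (array([59.1, 60.6]), np.float64(59.8))
left (array([59.7, 61.3]), np.float64(60.5))
[[75.1, 28.7], [12.8, 82.0]]
```

```bash
python3 - <<'E'
from h import *
sb((138,-40,105)); sb((138,-40,40))
for q in (2.045,1.8,1.5,1.2,.9,.6,.3,.1,0):
    p=np.array([74,30])+75*np.array([-np.cos(q),-np.sin(q)]); d=np.array([-np.sin(q),np.cos(q)])
    by=5*np.clip((q-.8)/.7,0,1); bx=10*np.clip((.8-q)/.8,0,1)
    c=p-6*d+np.array([12.5-bx,-8+by]); print(q,"rep",(c+[1.7,-6]).round(1))
E
```

```text
t 28.70 bed x -0.7 y 11.7 z 105.4 | F bed 0.4 -0.2 -0.6 | yawerr 89.22 tilt [ 0.069 -0.098 -0.993] w 0.0002
tool shift mm [ 10.9 139.3  48.9] units [0.055 0.696 0.244]
t 28.70 bed x -0.7 y 11.7 z 105.4 | F bed 0.4 -0.2 -0.6 | yawerr 89.22 tilt [ 0.069 -0.098 -0.993] w 0.0002
tool shift mm [ 75.5 137.   41.4] units [0.377 0.685 0.207]
2.045 rep [127.8 -43. ]
1.8 rep [111.1 -50.7]
1.5 rep [ 88.9 -54.2]
1.2 rep [ 66.6 -53.2]
0.9 rep [ 46.3 -45.8]
0.6 rep [ 27.2 -31.3]
0.3 rep [ 12.1 -11.9]
0.1 rep [5.4 2.5]
0 rep [ 3.2 10. ]
```

>>> {"method": "send_rows", "body": {"targets": [1,0.005,0.06,0.02,0,1,0.008,0.1,0.035,0,1,0.008,0.1,0.035,0,1,0.008,0.1,0.035,0,1,0.008,0.1,0.035,0,1,0.008,0.1,0.035,0,1,0.008,0.09,0.03,0,1,0.004,0.05,0.015,0,1,0,0,0,0,1,0,0,0,0]}}

```text
time: 29.53
position: [0.6849, 0.0416, 0.0996]
eef_rot: [13.9, 83.3, -57.0]
force: [0.4, -0.6, 0.6]
width: 0.0004
```

```bash
python3 - <<'E'
from h import *
chk("w20",(0,0,640,400),1.2)
sb((138,-42,39))
p,R=tool(); m=camera_model("wrist")
print((BR.T@R[:2,0]).round(4))
E
```

```text
t 29.53 bed x 143.6 y -32.2 z 99.6 | F bed 0.2 -0.7 0.6 | yawerr 89.73 tilt [ 0.063 -0.097 -0.993] w 0.0004
t 29.58 bed x 143.3 y -32.2 z 99.6 | F bed -1.3 0.7 -0.2 | yawerr 89.74 tilt [ 0.063 -0.098 -0.993] w 0.0001
tool shift mm [61.2 -6.9  3. ] units [ 0.306 -0.035  0.015]
[ 0.0271 -0.113 ]
```

View pics/w20.png

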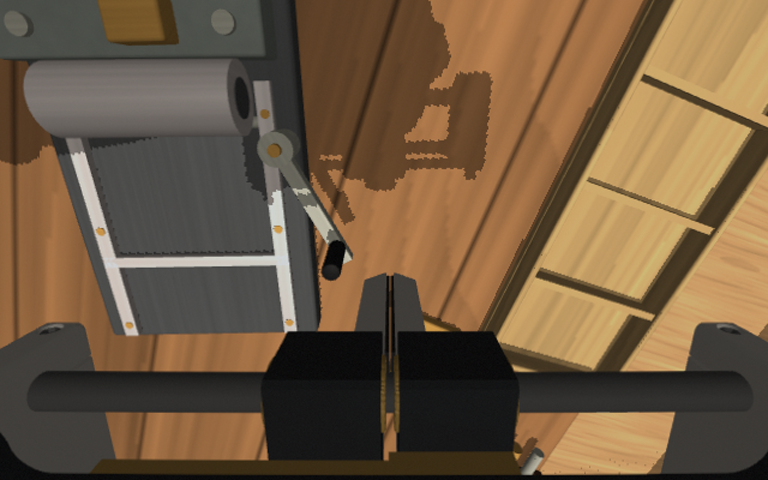

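>>> {"method": "send_rows", "body": {"targets": [1,0.04,0,0.003,0,1,0.06,0,0.003,0,1,0.06,0,0.003,0,1,0.06,0,0.003,0,1,0.05,-0.005,0,0,1,0.02,-0.01,0,0,1,0.005,0,0,0,1,0,0,0,0,1,0,0,0,0,1,0,0,0,0]}}

```text
time: 30.42
position: [0.6824, 0.0312, 0.0336]
eef_rot: [12.3, 83.4, -58.6]
force: [-0.2, -0.1, 0.6]
width: 0.0001
```

```bash
python3 - <<'E'
from h import *
chk("w21",(150,60,470,300),2.4)
sb((127.8,-43,39))
import pickle
im,m=pickle.load(open("w21.pkl","rb"))
q=2.045;P=wor(.074-.075*np.cos(q),.030-.075*np.sin(q))
print("pin top pred crop",(proj("wrist",np.r_[P,.095],m)-[150,60])*2.4)
E
```

```text
t 30.42 bed x 137.8 y -41.2 z 33.6 | F bed -0.2 -0.0 0.6 | yawerr 89.81 tilt [ 0.06  -0.099 -0.993] w 0.0001
t 30.47 bed x 137.9 y -41.2 z 33.8 | F bed 0.0 0.3 0.0 | yawerr 89.81 tilt [ 0.06  -0.099 -0.993] w 0.0004
tool shift mm [-5.2 -9.9  2.4] units [-0.026 -0.05   0.012]
pin top pred crop [288.36157987 506.5306276 ]
```

View pics/w21.png

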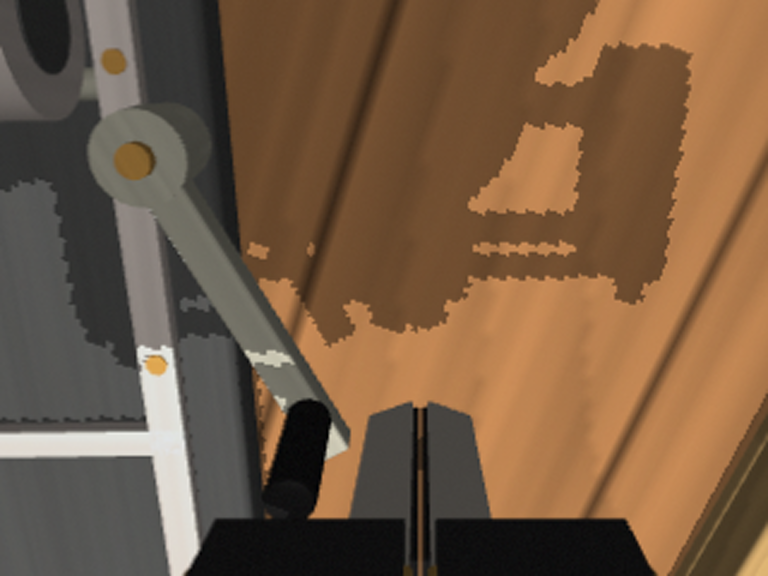

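>>> {"method": "send_rows", "body": {"targets": [1,-0.012,-0.025,0.004,0,1,-0.01,-0.025,0.005,0,1,0,-0.028,0.013,0,1,0,-0.028,0.013,0,1,0,-0.028,0.013,0,1,0,-0.028,0.005,0,1,0,-0.028,0.005,0,1,0,-0.028,0.004,0,1,0,-0.028,0.004,0,1,0,0,0,0]}}

```text
time: 31.3
position: [0.6367, 0.0006, 0.041]
eef_rot: [14.3, 83.3, -56.6]
force: [0.5, 0.1, 0.4]
width: 0.0006
```

```bash
python3 - <<'E'
from h import *
chk("w22",(150,60,470,300),2.4)
sb((66.6,-53,38))
E
```

```text
t 31.30 bed x 84.5 y -54.8 z 41.0 | F bed 0.5 -0.0 0.4 | yawerr 89.82 tilt [ 0.065 -0.098 -0.993] w 0.0006
t 31.35 bed x 84.9 y -54.8 z 41.1 | F bed 0.1 -0.7 -0.7 | yawerr 89.82 tilt [ 0.065 -0.098 -0.993] w 0.0004
tool shift mm [  2.3 -18.4  -2.1] units [ 0.012 -0.092 -0.01 ]
```

View pics/w22.png

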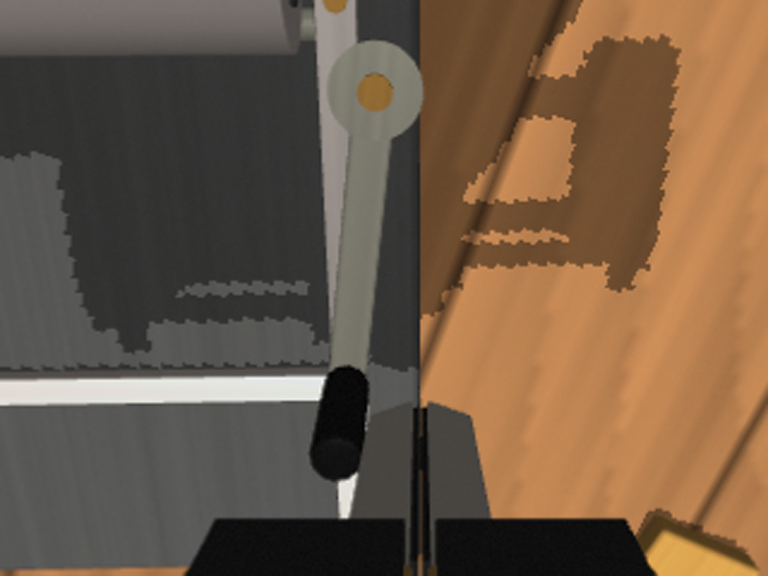

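>>> {"method": "send_rows", "body": {"targets": [1,0.004,-0.03,-0.003,0,1,0.004,-0.03,-0.003,0,1,0.002,-0.03,-0.004,0,1,-0.002,-0.033,-0.011,0,1,-0.002,-0.033,-0.012,0,1,-0.002,-0.033,-0.013,0,1,-0.0036,-0.032,-0.022,0,1,-0.0036,-0.032,-0.024,0,1,-0.0036,-0.032,-0.024,0,1,0,0,0,0]}}

```text
time: 32.18
position: [0.5697, 0.0051, 0.0381]
eef_rot: [15.0, 83.2, -55.8]
force: [1.0, 1.4, 0.4]
width: 0.0003
```

```bash
python3 - <<'E'
from h import *
chk("w23",(150,60,470,300),2.4)
sb((12,-12,39))
E
```

```text
t 32.18 bed x 22.8 y -28.4 z 38.1 | F bed 1.4 1.0 0.4 | yawerr 89.87 tilt [ 0.066 -0.098 -0.993] w 0.0003
t 32.23 bed x 23.3 y -28.8 z 38.1 | F bed -0.0 0.1 -0.1 | yawerr 89.86 tilt [ 0.066 -0.098 -0.993] w 0.0003
tool shift mm [ -3.1 -11.3 -16.5] units [-0.016 -0.057 -0.083]
```

View pics/w23.png

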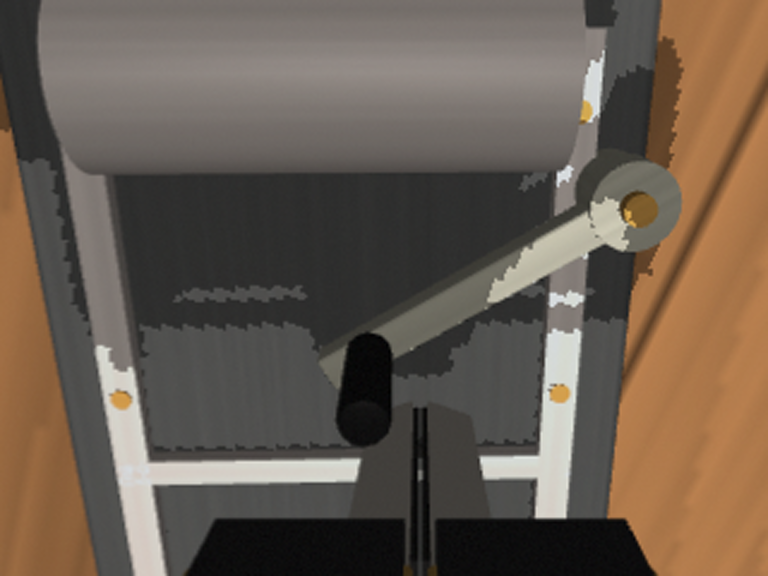

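>>> {"method": "send_rows", "body": {"targets": [1,-0.005,-0.019,-0.028,0,1,-0.005,-0.019,-0.028,0,1,-0.005,-0.019,-0.028,0,1,-0.003,-0.012,-0.024,0,1,-0.003,-0.011,-0.024,0,1,-0.003,-0.011,-0.022,0,1,-0.002,-0.005,-0.014,0,1,-0.001,-0.005,-0.01,0,1,0,0,-0.002,0,1,0,0,0,0]}}

```text
time: 33.07
position: [0.5365, 0.0342, 0.0388]
eef_rot: [14.6, 83.1, -56.3]
force: [1.8, -2.2, 0.4]
width: 0.0005
```

```bash
python3 - <<'E'
from h import *
chk("w24",(150,60,470,300),2.4)
sb((3,10,39))
E
```

```text
t 33.07 bed x 1.2 y 10.2 z 38.8 | F bed 1.0 -2.7 0.4 | yawerr 89.82 tilt [ 0.066 -0.1   -0.993] w 0.0005
t 33.12 bed x 1.2 y 10.1 z 38.8 | F bed 1.4 -2.1 0.9 | yawerr 89.81 tilt [ 0.066 -0.099 -0.993] w 0.0005
tool shift mm [-0.1  1.8  0.1] units [-0.     0.009  0.001]
```

View pics/w24.png

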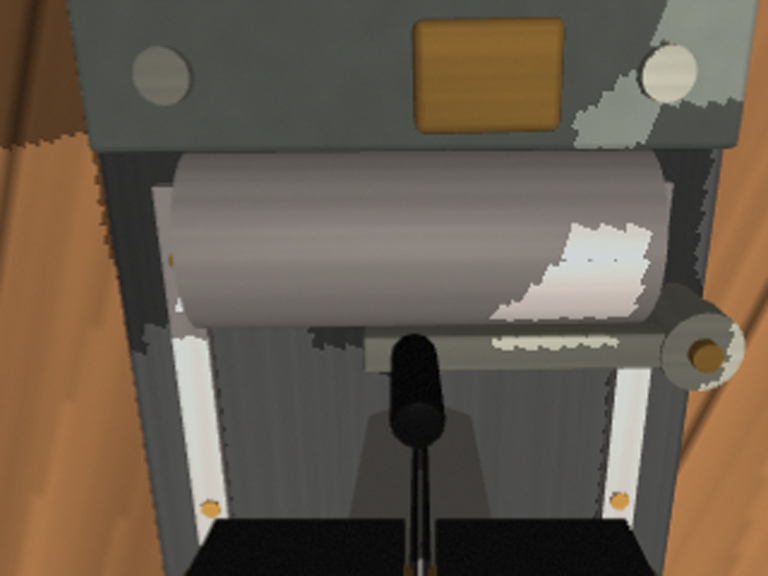

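>>> {"method": "send_rows", "body": {"targets": [1,0,0,-0.006,0,1,0,0,-0.006,0,1,0,0,-0.006,0,1,0,0,-0.006,0,1,0,0,-0.006,0,1,0,0,-0.006,0,1,0,0,0,0,1,0,0,0,0,1,0,0,0,0,1,0,0,0,0]}}

```text
time: 33.95
position: [0.5365, 0.0337, 0.0386]
eef_rot: [13.1, 82.7, -58.2]
force: [-0.1, -2.5, 2.5]
width: 0.0003
```

```bash
python3 - <<'E'
from h import *
chk("w25",(150,60,470,300),2.4)
import pickle
for n,a,b in (("w24",(365,371),(655,367)),):
    im,m=pickle.load(open(n+".pkl","rb"))
    g=lambda q:(150+q[0]/2.4,60+q[1]/2.4)
    A,B=[bed(onz("wrist",g(q),.057,m))*1e3 for q in (a,b)]; print(A,B,np.arctan2(B[1]-A[1],B[0]-A[0]))
E
```

```text
t 33.95 bed x 1.0 y 9.6 z 38.6 | F bed -1.0 -2.3 2.5 | yawerr 89.34 tilt [ 0.066 -0.107 -0.992] w 0.0003
[-13.73257605  26.21936242] [61.9611536  25.95593106] -0.0034802130252940175
```

View pics/w25.png

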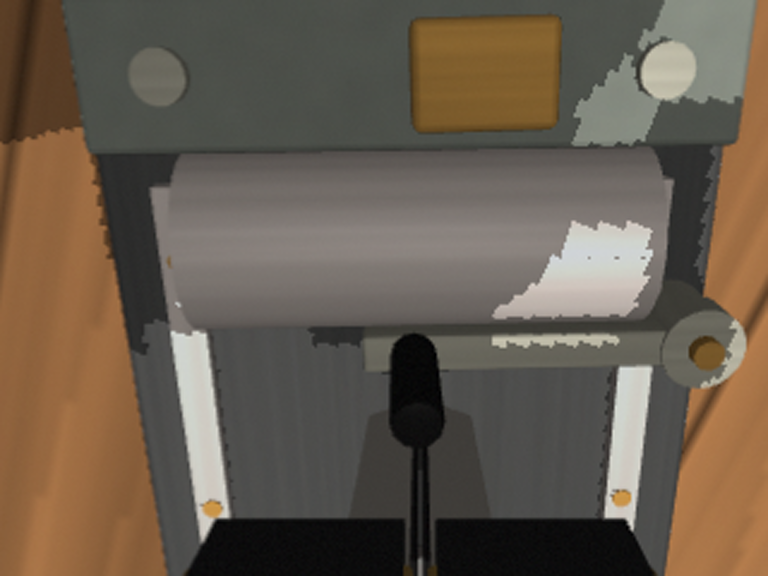

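>>> {"method": "send_rows", "body": {"targets": [1,0,0,0.03,0,1,0,0,0.06,0,1,0,0,0.06,0,1,-0.05,0,0.05,0,1,-0.12,0,0.03,0,1,-0.12,0,0,0,1,-0.1,0,0,0,1,0,0,0,0,1,0,0,0,0,1,0,0,0,0]}}

```text
time: 34.83
position: [0.5451, -0.0035, 0.1233]
eef_rot: [12.3, 83.1, -58.9]
force: [-0.3, -0.2, 1.0]
width: 0.0003
```

```bash
python3 - <<'E'
from h import *
chk("w26",(180,20,460,260),2.5)
s=get_image("scene"); cv2.imwrite("pics/s26.png",s[:,:,::-1])
E
```

```text
t 34.83 bed x -3.2 y -28.2 z 123.3 | F bed -0.4 -0.1 1.0 | yawerr 89.47 tilt [ 0.062 -0.103 -0.993] w 0.0003
```

View pics/w26.png

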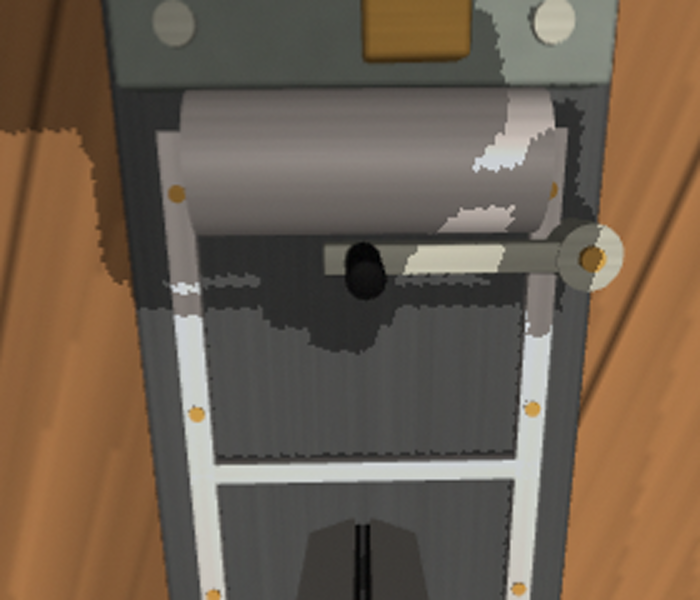

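View pics/s26.png

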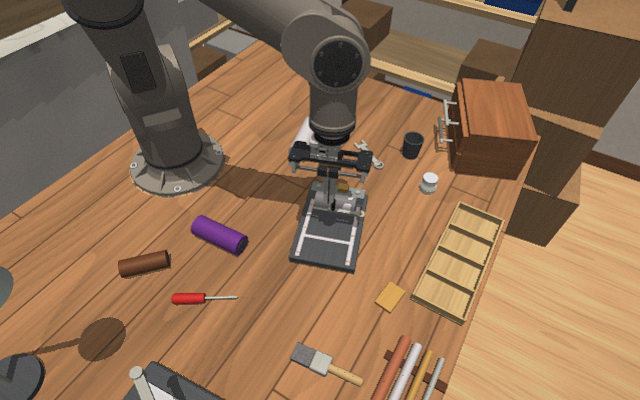

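```bash
python3 - <<'E'
from h import *
m,g=meas("w26",(480,88),(480,233),(230,91),(230,235),180,20,2.5)
A,B=[bed(onz("wrist",g(q),.057,m))*1e3 for q in ((325,275),(545,272))]
print(A,B,"gate",np.arctan2(B[1]-A[1],B[0]-A[0]),"pin",bed(onz("wrist",g((365,280)),.095,m))*1e3); sb()
E
```

```text
right (array([59.9, 60.1]), np.float64(60.0))
left (array([59.8, 60.6]), np.float64(60.2))
[-13.68850072  25.77293818] [59.19514288 25.69443247] gate -0.0010771372162063746 pin [-1.55354902 30.62175852]
t 34.93 bed x -3.7 y -28.1 z 122.6 | F bed 0.6 -0.2 -0.4 | yawerr 89.48 tilt [ 0.061 -0.103 -0.993] w 0.0008
```

Roller at y = 60.1 mm, gate angle about 0, and the robot is clear of everything. I'm handing the job in.

```bash
python3 -c "
from bench import *
print(close_job())"
```

```text
the job is handed in; nothing more can be done
None
```

The roller is home against the stop and the gate is shut behind it. I handed the job in at about 35 s of the 72 s allowed; no verdict was reported.

**What I did:** I rolled the roller along under the closed fingertips in several strokes, the last one carrying it up and over the rib. From just past the crest it rolled down against the stop by itself when I lifted. Only then did I swing the gate from about 2.05 rad to its hard stop by the pin.

**Last checks (wrist picture):**

| Check | Measured | Wanted |
|---|---|---|
| Roller centre, bed y | 60.0 and 60.2 mm at its two sides | within 5 mm of 60 mm |
| Roller axis | about 0.003 rad off the bed's x | below 0.06 rad |
| Roller height | both outlines fit a roller lying on the running face | on the face, not the rib |
| Gate angle | about 0.00 rad, pin at (-1.6, 30.6) mm | below 0.08 rad |
| Contact force | noise only, hand clear of everything | touching nothing |

The bystanders looked undisturbed in the pictures; I did not measure them one by one.

**What disagreed or stayed uncertain:**
- **Tip height:** the fingertips really end about 29 mm above the reported TCP. The wrist and scene pictures showed this, and contact came at a reported height of about 45 mm instead of 74 mm. If the grasp-point rule uses the reported pose, the grasp point was at about 64 mm on contact and that rule would fail. If it uses the real fingers, it was at about 93 mm.
- **Tool tilt:** the tool leaned back up to about 7° while pressing. The commands gave no way to correct it.
- **Press force:** I read it only at the end of each call. The highest was 18 N vertical, about 20 N in all, so peaks in between were not seen.

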